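# Brick-stack the chill trays on the carrier and set its transport lock

## Robot

A 6-joint arm with a two-finger parallel gripper is mounted at the origin on the work surface. World frame = base frame: x ahead of the robot, y to its left, z up, the work surface at z = 0. Lengths are in m, angles in rad, forces in N, time in s.
With the tool pointing down it reaches from about 0.35 to 0.775 m from the base axis. Payload 5.5 kg.
Tool frame: the origin (TCP) lies between the finger pads; the fingertips stand 25 mm ahead of it and the grasp point (between the pads) lies 6 mm ahead of it; z points along the fingers, y is the line along which they close (so a half turn about z gives the same grasp; the last joint's range is limited). The gripper opens to 85 mm and grips with 20 to 120 N. Pads are 22 mm wide; open, the fingers measure 114 mm over their backs; the gripper's body (76 mm by 85 mm) begins 54 mm behind the grasp point. The pads swing forward as they close: fully open they stand 13 mm farther back than shut.
Start: joints at [1.201, 0.313, 0.046, 1.304, 0, 1.431], TCP at [0.131, 0.56, 0.256] pointing down, gripper open.
Joint ranges: [-2.76, 2.76], [-0.86, 1.69], [-1.03, 1.26], [-2.2, 2.34], [-1.47, 1.5], [-3.14, 3.14]. Speed limits (rad/s): [2.57, 2.57, 3.14, 3.14, 3.14, 3.14].

## Interface

Orientations are given as a unit quaternion [x, y, z, w].
In Python, from workcell import arm, eyes, close_job gives the robot as it stands. The module is installed in compiled form; this text tells all that it offers.
- The arm moves only by the shell command python3 -m jog 'ROWS' [FORCE]. ROWS is JSON, a list of rows, each an object with "linear": the shift along the tool's x, y, z in m, a list of three; "delta_rot": the turn, a rotation vector about the tool's x, y, z in rad, a list of three; "jaw": the closure, from 0 (fully open) to 1 (shut). A call has exactly 10 rows; each row shifts and turns the commanded pose from where the row before left it, along the tool's axes as they then stand; what a row does not reach is not made up. A row lasts 1/12 s, in which the tool goes at most 41.7 mm and 7.16 degrees, less where a joint would pass 70% of its speed; a pose out of reach is approached as far as the arm can. A call is refused whole if a number of a shift passes 0.0417 or a number of a turn 0.125, either way. A call with a gripper value outside its range is refused whole. The fingers move at their own pace and stop on an object; FORCE is the grip in N (left out, the last holds). Time passes only in rows, so rows that do not move let the fingers close, or fill a call up. It gives the time, the measured TCP pose, the force, the opening and the grip force at its end, in the units of the state.
- arm.state(): the state, without advancing time (a new reading comes with each control period).
- eyes.read_camera(name): name is "side" or "top" or "wrist"; returns a dict with "pixels" (400x640x3 uint8, red, green, blue), "fov_y" (degrees; the focal length in pixels is half the picture's height over the tangent of half this angle, whatever the lens; pixels are square), "cx", "cy" (the principal point, pixels), "extrinsics" (4x4, takes a point from camera to world coordinates); the wrist camera has in their place "mount" (4x4, takes a point from camera to tool coordinates, whose origin is the TCP and whose axes are the flange's). Camera axes: x right, y up, looking along -z (the intrinsics and any distortion apply to the point x, -y, -z); pixel columns grow to the right and rows downward; lengths in m; the calibration is good to about 2 mm. A picture is of the moment at which its call begins: read the wrist's pose just before it. There is no depth.
- close_job(): hands the job in; it is judged then, once.
The state is a dict: "t": time; "joint_positions": joint angles; "joint_vel": joint speeds; "joint_efforts": joint torques, N m; "ee_pos": TCP position; "tool_rot": TCP orientation; "ft_force": force on the tool from outside, world axes, zero at the start; "torque": the same for the moment, N m; "width": opening from 0.0 (shut) to 1.0 (fully open); "grip_force": force on a finger pad.
Only numpy, scipy, OpenCV 4.12 (cv2) and the standard library are available. Lean on these libraries where they do the work, as an engineer would, in place of code of your own. Each camera call takes 0.05 s, during which the arm holds its last target. There are 200 camera calls.

## Task

Slide the carrier's transport lock fully to its open (green) end stop, then stack all the trays on the deck in one stepped pile so that cold air reaches them: the first tray square and flush with the deck's blue-tab end, the next one step back, flush with the other end and resting on the lips below, and so on alternately, in any tray order. When all of them are on, with the lock still open, slide the lock fully to its locked (red) end stop; leave the pots and the jar standing where they are.

Things in the scene. Friction and masses are not known exactly. Their poses are not given: they have to be found in the camera images.
- tray1_mid (a point): tray 150 (x) x 84 (y), blue, white cup lids; origin at its centre, 20 above its underside; symmetric. End lips 32 long, 40 high, carry the next tray. Between them a floor 11 high, side walls 34 high with a gap 36 wide at mid-length, and along x a white rib 76 x 14 thick, 46 high, clear of the cups at its middle: pinch it there from above. Groove beneath, 140 x 28 x 8 deep, takes the rib below. May be absent
- tray2_mid (a point): tray 150 (x) x 84 (y), blue, red cup lids; origin at its centre, 20 above its underside; symmetric. End lips 32 long, 40 high, carry the next tray. Between them a floor 11 high, side walls 34 high with a gap 36 wide at mid-length, and along x a white rib 76 x 14 thick, 46 high, clear of the cups at its middle: pinch it there from above. Groove beneath, 140 x 28 x 8 deep, takes the rib below. May be absent
- tray3_mid (a point): tray 150 (x) x 84 (y), grey, green cup lids; origin at its centre, 20 above its underside; symmetric. End lips 32 long, 40 high, carry the next tray. Between them a floor 11 high, side walls 34 high with a gap 36 wide at mid-length, and along x a white rib 76 x 14 thick, 46 high, clear of the cups at its middle: pinch it there from above. Groove beneath, 140 x 28 x 8 deep, takes the rib below. May be absent
- tray4_mid (a point): tray 150 (x) x 84 (y), blue, yellow cup lids; origin at its centre, 20 above its underside; symmetric. End lips 32 long, 40 high, carry the next tray. Between them a floor 11 high, side walls 34 high with a gap 36 wide at mid-length, and along x a white rib 76 x 14 thick, 46 high, clear of the cups at its middle: pinch it there from above. Groove beneath, 140 x 28 x 8 deep, takes the rib below. May be absent
- tray5_mid (a point): tray 150 (x) x 84 (y), grey, white cup lids; origin at its centre, 20 above its underside; symmetric. End lips 32 long, 40 high, carry the next tray. Between them a floor 11 high, side walls 34 high with a gap 36 wide at mid-length, and along x a white rib 76 x 14 thick, 46 high, clear of the cups at its middle: pinch it there from above. Groove beneath, 140 x 28 x 8 deep, takes the rib below. May be absent
- deck (a point): centre of the top face of the carrier's dark grey deck, 172 (its x) x 88 (its y), 20 above the table, fixed. x points to the end with the low blue tab (12 long, below the deck's top), z up. A tongue 98 x 14 x 6 high on it fits the groove under a tray. The deck is one tray plus one 22 step long: a tray flush with the blue-tab end has its centre at x = +11, flush with the other end at x = -11.
- lock (a joint): transport lock, 90 beyond the deck's end without the tab: yellow grip sliding on a grey track along the deck's y; 0 = open end stop (green patch, deck -y), 0.08 = locked end stop (red patch, deck +y), metres; about 2 N of friction, stays where it is left
- lock_top (a point): middle of the top of the lock's grip, a block 28 (deck x) x 20 (deck y, the sliding direction) x 40 high, this point about 54 above the table, the track's top 14 above the table
- pot_a: yoghurt pot with red lid, 76 across, 85 high, origin at the centre of its underside; a bystander, leave alone
- pot_b: yoghurt pot with green lid, 76 across, 85 high, origin at the centre of its underside; a bystander, leave alone
- jar: jar with yellow cap, 70 across, 80 high, origin at the centre of its underside; a bystander, leave alone
Mind the look-alikes: they are no part of the job. What is shaped like the part that bears tray3_mid but turquoise is not meant.

How it is judged:
On the way, in this order (a step that is already met when the one before it is completed fails the run):
1. the lock is slid to its open end stop (value of joint lock below 0.004 m), for 0.2 s.
2. every tray is in the stepped pile while the lock is open (((z of tray1_mid in the frame of deck between 0.013 and 0.027 m and x of tray1_mid in the frame of deck between 0.004 and 0.018 m) or (z of tray1_mid in the frame of deck between 0.053 and 0.067 m and x of tray1_mid in the frame of deck between -0.018 and -0.004 m) or (z of tray1_mid in the frame of deck between 0.093 and 0.107 m and x of tray1_mid in the frame of deck between 0.004 and 0.018 m) or (z of tray1_mid in the frame of deck between 0.133 and 0.147 m and x of tray1_mid in the frame of deck between -0.018 and -0.004 m) or (z of tray1_mid in the frame of deck between 0.173 and 0.187 m and x of tray1_mid in the frame of deck between 0.004 and 0.018 m)) and y of tray1_mid in the frame of deck between -0.012 and 0.012 m and angle between the x axis of each of tray1_mid, tray2_mid, tray3_mid, tray4_mid, tray5_mid and the x axis of deck, either way round below 0.12 rad and angle between each of tray1_mid, tray2_mid, tray3_mid, tray4_mid, tray5_mid's own z axis and vertical below 0.06 rad and ((z of tray2_mid in the frame of deck between 0.013 and 0.027 m and x of tray2_mid in the frame of deck between 0.004 and 0.018 m) or (z of tray2_mid in the frame of deck between 0.053 and 0.067 m and x of tray2_mid in the frame of deck between -0.018 and -0.004 m) or (z of tray2_mid in the frame of deck between 0.093 and 0.107 m and x of tray2_mid in the frame of deck between 0.004 and 0.018 m) or (z of tray2_mid in the frame of deck between 0.133 and 0.147 m and x of tray2_mid in the frame of deck between -0.018 and -0.004 m) or (z of tray2_mid in the frame of deck between 0.173 and 0.187 m and x of tray2_mid in the frame of deck between 0.004 and 0.018 m)) and y of tray2_mid in the frame of deck between -0.012 and 0.012 m and ((z of tray3_mid in the frame of deck between 0.013 and 0.027 m and x of tray3_mid in the frame of deck between 0.004 and 0.018 m) or (z of tray3_mid in the frame of deck between 0.053 and 0.067 m and x of tray3_mid in the frame of deck between -0.018 and -0.004 m) or (z of tray3_mid in the frame of deck between 0.093 and 0.107 m and x of tray3_mid in the frame of deck between 0.004 and 0.018 m) or (z of tray3_mid in the frame of deck between 0.133 and 0.147 m and x of tray3_mid in the frame of deck between -0.018 and -0.004 m) or (z of tray3_mid in the frame of deck between 0.173 and 0.187 m and x of tray3_mid in the frame of deck between 0.004 and 0.018 m)) and y of tray3_mid in the frame of deck between -0.012 and 0.012 m and ((z of tray4_mid in the frame of deck between 0.013 and 0.027 m and x of tray4_mid in the frame of deck between 0.004 and 0.018 m) or (z of tray4_mid in the frame of deck between 0.053 and 0.067 m and x of tray4_mid in the frame of deck between -0.018 and -0.004 m) or (z of tray4_mid in the frame of deck between 0.093 and 0.107 m and x of tray4_mid in the frame of deck between 0.004 and 0.018 m) or (z of tray4_mid in the frame of deck between 0.133 and 0.147 m and x of tray4_mid in the frame of deck between -0.018 and -0.004 m) or (z of tray4_mid in the frame of deck between 0.173 and 0.187 m and x of tray4_mid in the frame of deck between 0.004 and 0.018 m)) and y of tray4_mid in the frame of deck between -0.012 and 0.012 m and ((z of tray5_mid in the frame of deck between 0.013 and 0.027 m and x of tray5_mid in the frame of deck between 0.004 and 0.018 m) or (z of tray5_mid in the frame of deck between 0.053 and 0.067 m and x of tray5_mid in the frame of deck between -0.018 and -0.004 m) or (z of tray5_mid in the frame of deck between 0.093 and 0.107 m and x of tray5_mid in the frame of deck between 0.004 and 0.018 m) or (z of tray5_mid in the frame of deck between 0.133 and 0.147 m and x of tray5_mid in the frame of deck between -0.018 and -0.004 m) or (z of tray5_mid in the frame of deck between 0.173 and 0.187 m and x of tray5_mid in the frame of deck between 0.004 and 0.018 m)) and y of tray5_mid in the frame of deck between -0.012 and 0.012 m and value of joint lock below 0.004 m), for 0.3 s.
3. the lock is slid to its locked end stop (value of joint lock above 0.076 m), for 0.2 s.
At the end, for the whole second after the job is handed in: Every present tray lies level in one pile on the deck (alternately flush with the blue-tab end, first, and the other end, each within 7 mm; within 12 mm sideways, 0.12 rad of square, 7 mm of its height in the pile, tilt under 0.06 rad), and the lock is within 4 mm of its locked end stop (((z of tray1_mid in the frame of deck between 0.013 and 0.027 m and x of tray1_mid in the frame of deck between 0.004 and 0.018 m) or (z of tray1_mid in the frame of deck between 0.053 and 0.067 m and x of tray1_mid in the frame of deck between -0.018 and -0.004 m) or (z of tray1_mid in the frame of deck between 0.093 and 0.107 m and x of tray1_mid in the frame of deck between 0.004 and 0.018 m) or (z of tray1_mid in the frame of deck between 0.133 and 0.147 m and x of tray1_mid in the frame of deck between -0.018 and -0.004 m) or (z of tray1_mid in the frame of deck between 0.173 and 0.187 m and x of tray1_mid in the frame of deck between 0.004 and 0.018 m)) and y of tray1_mid in the frame of deck between -0.012 and 0.012 m and angle between the x axis of each of tray1_mid, tray2_mid, tray3_mid, tray4_mid, tray5_mid and the x axis of deck, either way round below 0.12 rad and angle between each of tray1_mid, tray2_mid, tray3_mid, tray4_mid, tray5_mid's own z axis and vertical below 0.06 rad and ((z of tray2_mid in the frame of deck between 0.013 and 0.027 m and x of tray2_mid in the frame of deck between 0.004 and 0.018 m) or (z of tray2_mid in the frame of deck between 0.053 and 0.067 m and x of tray2_mid in the frame of deck between -0.018 and -0.004 m) or (z of tray2_mid in the frame of deck between 0.093 and 0.107 m and x of tray2_mid in the frame of deck between 0.004 and 0.018 m) or (z of tray2_mid in the frame of deck between 0.133 and 0.147 m and x of tray2_mid in the frame of deck between -0.018 and -0.004 m) or (z of tray2_mid in the frame of deck between 0.173 and 0.187 m and x of tray2_mid in the frame of deck between 0.004 and 0.018 m)) and y of tray2_mid in the frame of deck between -0.012 and 0.012 m and ((z of tray3_mid in the frame of deck between 0.013 and 0.027 m and x of tray3_mid in the frame of deck between 0.004 and 0.018 m) or (z of tray3_mid in the frame of deck between 0.053 and 0.067 m and x of tray3_mid in the frame of deck between -0.018 and -0.004 m) or (z of tray3_mid in the frame of deck between 0.093 and 0.107 m and x of tray3_mid in the frame of deck between 0.004 and 0.018 m) or (z of tray3_mid in the frame of deck between 0.133 and 0.147 m and x of tray3_mid in the frame of deck between -0.018 and -0.004 m) or (z of tray3_mid in the frame of deck between 0.173 and 0.187 m and x of tray3_mid in the frame of deck between 0.004 and 0.018 m)) and y of tray3_mid in the frame of deck between -0.012 and 0.012 m and ((z of tray4_mid in the frame of deck between 0.013 and 0.027 m and x of tray4_mid in the frame of deck between 0.004 and 0.018 m) or (z of tray4_mid in the frame of deck between 0.053 and 0.067 m and x of tray4_mid in the frame of deck between -0.018 and -0.004 m) or (z of tray4_mid in the frame of deck between 0.093 and 0.107 m and x of tray4_mid in the frame of deck between 0.004 and 0.018 m) or (z of tray4_mid in the frame of deck between 0.133 and 0.147 m and x of tray4_mid in the frame of deck between -0.018 and -0.004 m) or (z of tray4_mid in the frame of deck between 0.173 and 0.187 m and x of tray4_mid in the frame of deck between 0.004 and 0.018 m)) and y of tray4_mid in the frame of deck between -0.012 and 0.012 m and ((z of tray5_mid in the frame of deck between 0.013 and 0.027 m and x of tray5_mid in the frame of deck between 0.004 and 0.018 m) or (z of tray5_mid in the frame of deck between 0.053 and 0.067 m and x of tray5_mid in the frame of deck between -0.018 and -0.004 m) or (z of tray5_mid in the frame of deck between 0.093 and 0.107 m and x of tray5_mid in the frame of deck between 0.004 and 0.018 m) or (z of tray5_mid in the frame of deck between 0.133 and 0.147 m and x of tray5_mid in the frame of deck between -0.018 and -0.004 m) or (z of tray5_mid in the frame of deck between 0.173 and 0.187 m and x of tray5_mid in the frame of deck between 0.004 and 0.018 m)) and y of tray5_mid in the frame of deck between -0.012 and 0.012 m and value of joint lock above 0.076 m); the robot touches nothing.
It fails at once if the red-lidded pot is pushed away or tipped (distance of pot_a from where it was at the start of the episode above 0.04 m or angle between pot_a's own z axis and vertical above 0.5 rad).
It fails at once if the green-lidded pot is pushed away or tipped (distance of pot_b from where it was at the start of the episode above 0.04 m or angle between pot_b's own z axis and vertical above 0.5 rad).
It fails at once if the jar is pushed away or tipped (distance of jar from where it was at the start of the episode above 0.04 m or angle between jar's own z axis and vertical above 0.5 rad).
Of tray1, tray2, tray3, tray4, tray5 only 4 to 5 are there at a start; the rules pass over those that are not, and their reading is None.
At some moment in a run one of tray1, tray2, tray3, tray4, tray5 may be knocked a few centimetres aside while the robot is not near it.
Once in a run the grip may slacken for a moment while it holds something.
It also fails if it takes over 210 s, if anything falls off the work surface, if the arm or the gripper's body presses on something with over 40 N, if the wrist force passes 120 N, or if a joint passes its speed limit or range.

## Working session

There is one attempt and no reset: what is moved stays moved. The work goes in short steps, Python scripts to look and compute and a shell command to move; the robot and the scene stay as the last step left them, time stands still between calls to the robot, and variables do not carry over. Pictures are saved under pics/ and viewed, at most 15 in all, crops included, and the job is handed in when it is done.

```bash
mkdir -p pics; cat > h.py <<'E'
import numpy as np, cv2
from workcell import arm, eyes
from scipy.spatial.transform import Rotation as R
def shot(name, fn=None):
    s=arm.state(); d=eyes.read_camera(name)
    if name=='wrist':
        T=np.eye(4);T[:3,:3]=R.from_quat(s['tool_rot']).as_matrix();T[:3,3]=s['ee_pos'];d['extrinsics']=T@np.array(d['mount'])
    d['extrinsics']=np.array(d['extrinsics'])
    if fn: cv2.imwrite('pics/'+fn,d['pixels'][:,:,::-1])
    return d
def ray(d,u,v,z):
    f=200/np.tan(np.radians(d['fov_y'])/2); E=d['extrinsics']
    c=np.array([(u-d['cx'])/f,-(v-d['cy'])/f,-1.0]); w=E[:3,:3]@c; o=E[:3,3]
    return (o+w*(z-o[2])/w[2])[:2]
def proj(d,p):
    f=200/np.tan(np.radians(d['fov_y'])/2); q=np.linalg.inv(d['extrinsics'])@np.r_[p,1]
    return d['cx']+f*q[0]/-q[2], d['cy']-f*q[1]/-q[2]
E
python3 - <<'E'
from h import *
for n in('top','side','wrist'):
    d=shot(n,n+'0.png'); print(n,[k for k in d],d['fov_y'],d['cx'],d['cy'],d['extrinsics'].round(3).tolist())
s=arm.state();print(s)
E
```

```text
top ['pixels', 'fov_y', 'cx', 'cy', 'extrinsics'] 53.46872956103901 314.1473286354451 194.3120156263911 [[-0.022, 0.999, -0.029, 0.518], [-1.0, -0.021, 0.01, 0.009], [0.009, 0.029, 1.0, 1.23], [0.0, 0.0, 0.0, 1.0]]
side ['pixels', 'fov_y', 'cx', 'cy', 'extrinsics'] 57.921479048421766 322.381985522191 192.0420758958576 [[-0.993, 0.079, -0.089, 0.468], [-0.119, -0.74, 0.662, 0.718], [-0.014, 0.668, 0.744, 0.893], [0.0, 0.0, 0.0, 1.0]]
wrist ['pixels', 'fov_y', 'cx', 'cy', 'mount', 'extrinsics'] 63.50943551252071 320.35278454304046 202.98324173359563 [[0.228, -0.929, -0.29, 0.058], [0.974, 0.216, 0.071, 0.577], [-0.004, -0.299, 0.954, 0.374], [0.0, 0.0, 0.0, 1.0]]
{'t': 0.15, 'joint_positions': array([ 1.20137827e+00,  3.13857572e-01,  4.52584393e-02,  1.30364164e+00,
       -7.70584054e-06,  1.43121294e+00]), 'joint_vel': array([-0.00038426, -0.00361558,  0.0024968 ,  0.00174147,  0.00013737,
        0.00168289]), 'joint_efforts': array([ 2.81383633e-03, -4.81066561e+01,  2.98814160e+01,  1.39038468e-02,
       -6.79967161e-05,  9.54118384e-07]), 'ee_pos': array([0.1308668 , 0.55954393, 0.25560439]), 'tool_rot': array([ 1.14664537e-01,  9.93404008e-01, -6.99928802e-04, -1.78099466e-04]), 'ft_force': array([-0.11080244, -0.98317623, -0.33891347]), 'torque': array([-0.0124805 , -0.03580942,  0.0295    ]), 'grip_force': 0.0, 'width': 0.9977635870985062}
```

View pics/top0.png

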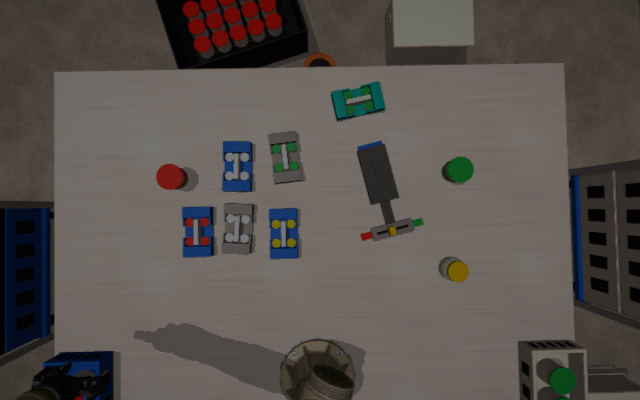

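View pics/side0.png

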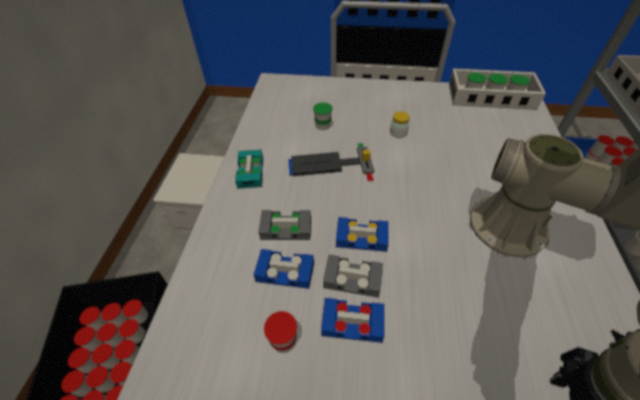

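The top view shows all five trays:
- tray2 (198,232), tray5 (238,228), tray1 (238,166), tray3 (285,158) and tray4 (284,233).
- The deck is at (378,173) with its blue tab at the top. The lock grip is at (392,230), mid-travel, with red on the left and green on the right.
- The turquoise decoy is at (358,100).

The side view agrees.

```bash
cat >> h.py <<'E'
def rects(d,z,roi=None,thr=115,amin=200):
    im=d['pixels'].astype(int); m=(im.min(2)<thr).astype(np.uint8)
    return m
E
python3 - <<'E'
from h import *
d=shot('top'); im=d['pixels']; hsv=cv2.cvtColor(im,cv2.COLOR_RGB2HSV)
print('table',im[200,330],im[280,200],'grey tray',im[135,285],'deck',im[160,372],'track',im[231,400])
bg=cv2.medianBlur(im,3).astype(int)
for n,(u,v) in dict(t1=(238,166),t2=(198,232),t3=(285,158),t4=(284,233),t5=(238,228)).items():
    x0,y0=u-23,v-33; c=bg[y0:y0+66,x0:x0+46]
    m=(np.abs(c-np.median(bg[190:205,310:340].reshape(-1,3),0)).max(2)>22).astype(np.uint8)
    k,l,st,ce=cv2.connectedComponentsWithStats(m); i=1+st[1:,4].argmax()
    p=np.argwhere(l==i)[:,::-1]+[x0,y0]
    W=np.array([ray(d,*q,.035) for q in p]).astype(np.float32)
    (c,wh,a)=cv2.minAreaRect(W); b=cv2.boxPoints((c,wh,a)); e1=b[1]-b[0];e2=b[2]-b[1]
    e=e1 if np.linalg.norm(e1)>np.linalg.norm(e2) else e2; e=e*np.sign(e[0])
    print(n,np.round(c,4),np.round(wh,3),'yaw',round(float(np.degrees(np.arctan2(e[1],e[0]))),1),len(p))
def cen(mask,box,z):
    x0,y0,x1,y1=box; p=np.argwhere(mask[y0:y1,x0:x1])[:,::-1]+[x0,y0]
    return p.mean(0).round(1),ray(d,*p.mean(0),z).round(4),len(p)
H,S,V=[hsv[...,i] for i in range(3)]
print('red',cen((S>120)&((H<8)|(H>172)),(350,215,435,250),.014))
print('green',cen((S>100)&(H>40)&(H<80),(350,215,435,250),.014))
print('yel',cen((S>100)&(H>20)&(H<35),(350,215,435,250),.05))
print('tab',cen((S>100)&(H>100)&(H<130),(350,130,400,160),.01))
dk=(V<90)&(S<80)
x0,y0=350,135;p=np.argwhere(dk[y0:203,x0:410])[:,::-1]+[x0,y0]
W=np.array([ray(d,*q,.02) for q in p]).astype(np.float32);print('deck',cv2.minAreaRect(W),len(p))
print('pots',ray(d,171,177,.085),ray(d,459,170,.085),ray(d,457,271,.08),'tq',ray(d,358,101,.03))
E
```

```text
table [117 111 106] [113 106 100] grey tray [79 75 72] deck [35 33 32] track [72 69 67]
t1 [0.6413 0.2234] [0.097 0.155] yaw -2.4 1272
t2 [0.448  0.3449] [0.153 0.099] yaw 0.7 1562
t3 [0.6661 0.08  ] [0.156 0.093] yaw 6.4 1410
t4 [0.4375 0.089 ] [0.153 0.092] yaw 0.7 1445
t5 [0.4549 0.2252] [0.097 0.152] yaw -3.8 1225
red (array([366.1, 235.8]), array([ 0.4223, -0.1588]), 78)
green (array([417.3, 221.9]), array([ 0.4615, -0.317 ]), 65)
yel (array([391.7, 230.2]), array([ 0.4402, -0.2303]), 89)
tab (array([369.4, 145.1]), array([ 0.7013, -0.1766]), 93)
deck ((0.6135229468345642, -0.1972237527370453), (0.19073228538036346, 0.09177039563655853), 13.585817337036133) 1684
pots [0.60940113 0.4091305 ] [ 0.61236923 -0.42362564] [ 0.32029408 -0.41031945] tq [ 0.83399756 -0.14230519]
```

View pics/wrist0.png

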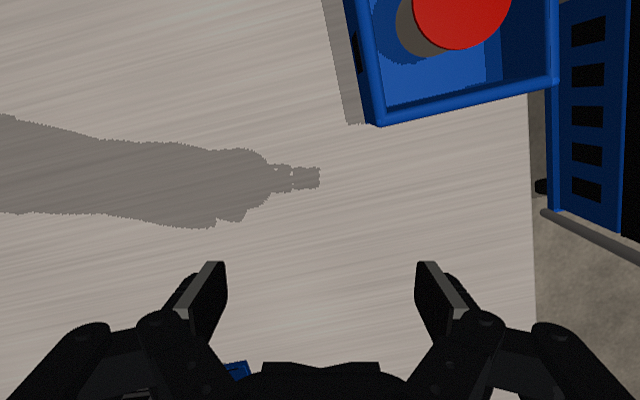

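The wrist view looks past the fingers, with image up along tool +x; nothing is in the way. Next I turn the tool to the deck's yaw and fly above the lock.

```bash
python3 -m jog '[{"linear":[0,0,-0.011],"delta_rot":[0,0,-0.117],"jaw":0.5},{"linear":[0,0,-0.011],"delta_rot":[0,0,-0.117],"jaw":0.5},{"linear":[0,0,-0.011],"delta_rot":[0,0,-0.117],"jaw":0.5},{"linear":[0,0,-0.011],"delta_rot":[0,0,-0.117],"jaw":0.5},{"linear":[-0.018,-0.032,0],"delta_rot":[0,0,0],"jaw":0.5},{"linear":[-0.018,-0.032,0],"delta_rot":[0,0,0],"jaw":0.5},{"linear":[-0.018,-0.032,0],"delta_rot":[0,0,0],"jaw":0.5},{"linear":[-0.018,-0.032,0],"delta_rot":[0,0,0],"jaw":0.5},{"linear":[-0.018,-0.032,0],"delta_rot":[0,0,0],"jaw":0.5},{"linear":[-0.018,-0.032,0],"delta_rot":[0,0,0],"jaw":0.5}]' 40
python3 -m jog '[{"linear":[-0.02,-0.035,0],"delta_rot":[0,0,0],"jaw":0.5},{"linear":[-0.02,-0.035,0],"delta_rot":[0,0,0],"jaw":0.5},{"linear":[-0.02,-0.035,0],"delta_rot":[0,0,0],"jaw":0.5},{"linear":[-0.02,-0.035,0],"delta_rot":[0,0,0],"jaw":0.5},{"linear":[-0.02,-0.035,0],"delta_rot":[0,0,0],"jaw":0.5},{"linear":[-0.02,-0.035,0],"delta_rot":[0,0,0],"jaw":0.5},{"linear":[0,0,0],"delta_rot":[0,0,0],"jaw":0.5},{"linear":[0.01,-0.04,0.004],"delta_rot":[0,0,0],"jaw":0.5},{"linear":[0.01,-0.04,0.004],"delta_rot":[0,0,0],"jaw":0.5},{"linear":[0.01,-0.04,0.004],"delta_rot":[0,0,0],"jaw":0.5}]'
python3 -m jog '[{"linear":[0.01,-0.04,0.004],"delta_rot":[0,0,0],"jaw":0.5},{"linear":[0.01,-0.04,0.004],"delta_rot":[0,0,0],"jaw":0.5},{"linear":[0.01,-0.04,0.004],"delta_rot":[0,0,0],"jaw":0.5},{"linear":[0.01,-0.04,0.004],"delta_rot":[0,0,0],"jaw":0.5},{"linear":[0.01,-0.04,0.004],"delta_rot":[0,0,0],"jaw":0.5},{"linear":[0.01,-0.04,0.004],"delta_rot":[0,0,0],"jaw":0.5},{"linear":[0.01,-0.04,0.004],"delta_rot":[0,0,0],"jaw":0.5},{"linear":[0.01,-0.04,0.004],"delta_rot":[0,0,0],"jaw":0.5},{"linear":[0,0,0],"delta_rot":[0,0,0],"jaw":0.5},{"linear":[0,0,0],"delta_rot":[0,0,0],"jaw":0.5}]'
python3 - <<'E'
from h import *
shot('wrist','w1.png'); s=arm.state(); print(s['ee_pos'],s['width'])
E
```

```text
t: 1.03
ee_pos: [0.2819, 0.3974, 0.3002]
tool_rot: [-0.119, 0.993, 0.0, 0.0]
ft_force: [1.1, 0.1, 0.7]
width: 0.502
grip_force: 0.0
t: 1.87
ee_pos: [0.4461, 0.0985, 0.2878]
tool_rot: [-0.12, 0.993, 0.0, -0.0]
ft_force: [0.4, -0.1, -0.0]
width: 0.502
grip_force: 0.0
t: 2.7
ee_pos: [0.4438, -0.2321, 0.2554]
tool_rot: [-0.117, 0.993, 0.001, -0.0]
ft_force: [-0.4, 1.0, 0.1]
width: 0.499
grip_force: 0.0
[ 0.44388384 -0.23060405  0.25573452] 0.4978620327903283
```

View pics/w1.png

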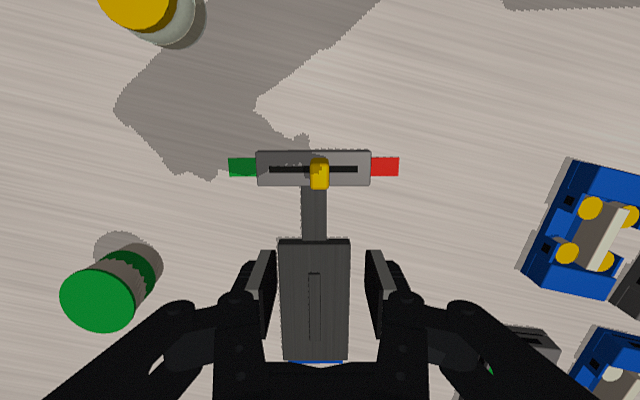

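The wrist view shows the lock grip top at about (319,165), the green patch at (243,166) and the red at (385,166). The deck's near end corners are at (279,240) and (350,240), and the tongue runs down the deck middle.

```bash
python3 - <<'E'
from h import *
d=shot('wrist'); im=d['pixels']; h=cv2.cvtColor(im,cv2.COLOR_RGB2HSV); H,S,V=[h[...,i] for i in range(3)]
def cen(m,b):
    x0,y0,x1,y1=b; p=np.argwhere(m[y0:y1,x0:x1])[:,::-1]+[x0,y0]; return p.mean(0),p.min(0),p.max(0)
ye=cen((S>100)&(H>18)&(H<35)&(V>170),(290,145,350,200));print('yel',ye)
r=cen((S>120)&((H<8)|(H>172)),(360,140,410,190))[0];g=cen((S>100)&(H>40)&(H<80),(215,140,270,190))[0]
R_,G=ray(d,*r,.01),ray(d,*g,.01);m=(R_+G)/2;print('R,G',R_,G,m,'yaw',np.degrees(np.arctan2(*(R_-G)[::-1]))-90)
c=[ray(d,*q,.02) for q in((279,240),(350,240),(346,360),(282,360))];print('corners',np.round(c,4))
print('grip',ray(d,*ye[0],.054), ray(d,(ye[1][0]+ye[2][0])/2,ye[0][1],.05))
a=np.radians(13.6);X=np.array([np.cos(a),np.sin(a)])
n=(c[0]+c[1])/2; print('deck from near end',n+.086*X,'from track',m+.176*X,'from far',(c[2]+c[3])/2-.086*X)
print('deck yaw edges',np.degrees(np.arctan2(*((c[2]-c[1])[::-1]))),np.degrees(np.arctan2(*((c[3]-c[0])[::-1]))))
E
```

```text
yel (array([319.37152778, 177.77777778]), array([310, 164]), array([326, 187]))
R,G [ 0.4220875  -0.16280053] [ 0.46057221 -0.32046451] [ 0.44132986 -0.24163252] yaw 13.717277767055137
corners [[ 0.5351 -0.2597]
 [ 0.5154 -0.1775]
 [ 0.6871 -0.1368]
 [ 0.7073 -0.2211]]
grip [ 0.44262432 -0.23235781] [ 0.44384399 -0.23352543]
deck from near end [ 0.6088442  -0.19840549] from track [ 0.61239499 -0.20024751] from far [ 0.61360495 -0.19915673]
deck yaw edges 13.334214623353231 12.664672190804808
```

```bash
python3 -m jog '[{"linear":[0.003,0,0.03],"delta_rot":[0,0,0],"jaw":0.5},{"linear":[0,0,0.03],"delta_rot":[0,0,0],"jaw":0.5},{"linear":[0,0,0.03],"delta_rot":[0,0,0],"jaw":0.5},{"linear":[0,0,0.03],"delta_rot":[0,0,0],"jaw":0.5},{"linear":[0,0,0.03],"delta_rot":[0,0,0],"jaw":0.5},{"linear":[0,0,0.03],"delta_rot":[0,0,0],"jaw":0.5},{"linear":[0,0,0.023],"delta_rot":[0,0,0],"jaw":0.5},{"linear":[0,0,0],"delta_rot":[0,0,0],"jaw":0.9},{"linear":[0,0,0],"delta_rot":[0,0,0],"jaw":0.9},{"linear":[0,0,0],"delta_rot":[0,0,0],"jaw":0.9}]' 40
python3 -m jog '[{"linear":[0,0,0],"delta_rot":[0,0,0],"jaw":0.9},{"linear":[0,0,0],"delta_rot":[0,0,0],"jaw":0.9},{"linear":[0,-0.008,0],"delta_rot":[0,0,0],"jaw":0.9},{"linear":[0,-0.008,0],"delta_rot":[0,0,0],"jaw":0.9},{"linear":[0,-0.008,0],"delta_rot":[0,0,0],"jaw":0.9},{"linear":[0,-0.008,0],"delta_rot":[0,0,0],"jaw":0.9},{"linear":[0,-0.008,0],"delta_rot":[0,0,0],"jaw":0.9},{"linear":[0,-0.005,0],"delta_rot":[0,0,0],"jaw":0.9},{"linear":[0,0,0],"delta_rot":[0,0,0],"jaw":0.9},{"linear":[0,0,0],"delta_rot":[0,0,0],"jaw":0.9}]'
```

```text
t: 3.63
ee_pos: [0.441, -0.2296, 0.0531]
tool_rot: [-0.12, 0.993, 0.001, -0.001]
ft_force: [-0.0, -0.3, -16.8]
width: 0.224
grip_force: 44.5
t: 4.47
ee_pos: [0.4522, -0.2763, 0.0531]
tool_rot: [-0.118, 0.993, -0.001, -0.0]
ft_force: [0.6, -2.1, -19.2]
width: 0.225
grip_force: 44.3
```

```bash
python3 -m jog '[{"linear":[0,-0.003,0],"delta_rot":[0,0,0],"jaw":0.9},{"linear":[0,-0.003,0],"delta_rot":[0,0,0],"jaw":0.9},{"linear":[0,0,0],"delta_rot":[0,0,0],"jaw":0.9},{"linear":[0,0,0],"delta_rot":[0,0,0],"jaw":0.9},{"linear":[0,0,0],"delta_rot":[0,0,0],"jaw":0.9},{"linear":[0,0,0],"delta_rot":[0,0,0],"jaw":0.9},{"linear":[0,0,0],"delta_rot":[0,0,0],"jaw":0.9},{"linear":[0,0,0],"delta_rot":[0,0,0],"jaw":0.9},{"linear":[0,0,0],"delta_rot":[0,0,0],"jaw":0.9},{"linear":[0,0,0],"delta_rot":[0,0,0],"jaw":0.9}]'
python3 -c "
from h import *
d=shot('wrist');cv2.imwrite('pics/w2.png',d['pixels'][0:300,150:490,::-1])"
```

```text
t: 5.3
ee_pos: [0.4529, -0.2794, 0.0531]
tool_rot: [-0.119, 0.993, 0.001, -0.0]
ft_force: [-0.8, 5.3, -15.9]
width: 0.228
grip_force: 44.8
```

View pics/w2.png

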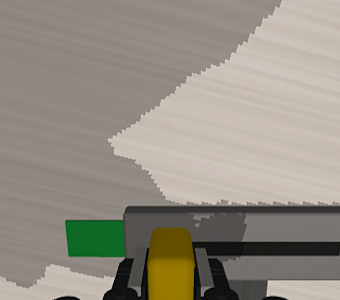

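The grip is at the green end of the slot, held between the pads at crop (172,260). I push a little more to confirm the stop.

```bash
python3 -m jog '[{"linear":[0,-0.003,0],"delta_rot":[0,0,0],"jaw":0.9},{"linear":[0,-0.002,0],"delta_rot":[0,0,0],"jaw":0.9},{"linear":[0,0,0],"delta_rot":[0,0,0],"jaw":0.9},{"linear":[0,0,0],"delta_rot":[0,0,0],"jaw":0.9},{"linear":[0,0,0],"delta_rot":[0,0,0],"jaw":0.9},{"linear":[0,0,0],"delta_rot":[0,0,0],"jaw":0.9},{"linear":[0,0,0],"delta_rot":[0,0,0],"jaw":0.9},{"linear":[0,0,0],"delta_rot":[0,0,0],"jaw":0.9},{"linear":[0,0,0],"delta_rot":[0,0,0],"jaw":0.9},{"linear":[0,0,0],"delta_rot":[0,0,0],"jaw":0.9}]'
```

```text
t: 6.18
ee_pos: [0.4529, -0.2799, 0.053]
tool_rot: [-0.12, 0.993, 0.005, -0.001]
ft_force: [-2.5, 18.0, -5.5]
width: 0.222
grip_force: 46.1
```

Force rises to 18 N with no further motion, so the lock is at its open stop. I release it, lift, and go above tray4.

```bash
python3 -m jog '[{"linear":[0,0.008,0],"delta_rot":[0,0,0],"jaw":0.5},{"linear":[0,0,0],"delta_rot":[0,0,0],"jaw":0.5},{"linear":[0,0,0],"delta_rot":[0,0,0],"jaw":0.5},{"linear":[0,0,-0.02],"delta_rot":[0,0,0],"jaw":0.5},{"linear":[0,0,-0.04],"delta_rot":[0,0,0],"jaw":0.5},{"linear":[0,0,-0.04],"delta_rot":[0,0,0],"jaw":0.5},{"linear":[0,0,-0.04],"delta_rot":[0,0,0],"jaw":0.5},{"linear":[0,0,-0.04],"delta_rot":[0,0,0],"jaw":0.5},{"linear":[0,0,-0.02],"delta_rot":[0,0,0],"jaw":0.5},{"linear":[-0.007,0.036,0],"delta_rot":[0,0,0],"jaw":0.5}]'
python3 -m jog '[{"linear":[-0.007,0.036,0],"delta_rot":[0,0,0],"jaw":0.5},{"linear":[-0.007,0.036,0],"delta_rot":[0,0,0],"jaw":0.5},{"linear":[-0.007,0.036,0],"delta_rot":[0,0,0],"jaw":0.5},{"linear":[-0.007,0.036,0],"delta_rot":[0,0,0],"jaw":0.5},{"linear":[-0.007,0.036,0],"delta_rot":[0,0,0],"jaw":0.5},{"linear":[-0.007,0.036,0],"delta_rot":[0,0,0],"jaw":0.5},{"linear":[-0.007,0.036,0],"delta_rot":[0,0,0.112],"jaw":0.5},{"linear":[-0.007,0.036,0],"delta_rot":[0,0,0.112],"jaw":0.5},{"linear":[0.0,0.036,0],"delta_rot":[0,0,0],"jaw":0.5},{"linear":[0,0,0],"delta_rot":[0,0,0],"jaw":0.5}]'
python3 -m jog '[{"linear":[0,0,0],"delta_rot":[0,0,0],"jaw":0.5},{"linear":[0,0,0],"delta_rot":[0,0,0],"jaw":0.5},{"linear":[0,0,0],"delta_rot":[0,0,0],"jaw":0.5},{"linear":[0,0,0],"delta_rot":[0,0,0],"jaw":0.5},{"linear":[0,0,0],"delta_rot":[0,0,0],"jaw":0.5},{"linear":[0,0,0],"delta_rot":[0,0,0],"jaw":0.5},{"linear":[0,0,0],"delta_rot":[0,0,0],"jaw":0.5},{"linear":[0,0,0],"delta_rot":[0,0,0],"jaw":0.5},{"linear":[0,0,0],"delta_rot":[0,0,0],"jaw":0.5},{"linear":[0,0,0],"delta_rot":[0,0,0],"jaw":0.5}]'
python3 -c "
from h import *
d=shot('wrist','w3.png')"
```

```text
t: 7.02
ee_pos: [0.4556, -0.2491, 0.2614]
tool_rot: [-0.116, 0.993, -0.008, 0.006]
ft_force: [1.4, 0.0, -0.2]
width: 0.496
grip_force: 0.0
t: 7.85
ee_pos: [0.4419, 0.0877, 0.2557]
tool_rot: [-0.017, 1.0, 0.001, 0.003]
ft_force: [-0.1, -0.7, 0.1]
width: 0.501
grip_force: 0.0
t: 8.68
ee_pos: [0.4405, 0.0832, 0.2532]
tool_rot: [-0.014, 1.0, 0.0, -0.0]
ft_force: [0.4, -0.2, -0.4]
width: 0.499
grip_force: 0.0
```

View pics/w3.png

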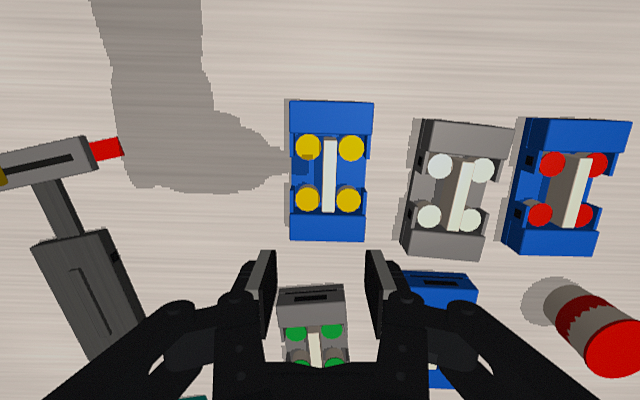

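Tray4 is below the tool, its rib at (329,176) with yellow lids around it. Tray5 (460,195), tray2 (575,190) and tray3 (313,340, partly hidden) are also visible. I'll add a rib finder and a move calculator.

```bash
cat >> h.py <<'E'
DECK=np.array([.6125,-.199]); DYAW=np.radians(13.5)
def ribs(d,z=.046,near=None):
    h=cv2.cvtColor(d['pixels'],cv2.COLOR_RGB2HSV); m=((h[...,2]>195)&(h[...,1]<45)).astype(np.uint8)
    out=[]
    for c in cv2.findContours(m,cv2.RETR_EXTERNAL,cv2.CHAIN_APPROX_NONE)[0]:
        if cv2.contourArea(c)<100: continue
        W=np.array([ray(d,*q[0],z) for q in c]).astype(np.float32)
        ce,wh,a=cv2.minAreaRect(W); b=cv2.boxPoints((ce,wh,a)); e=max(b[1]-b[0],b[2]-b[1],key=np.linalg.norm)
        if not(.06<max(wh)<.1 and min(wh)<.028): continue
        if e[0]<0:e=-e
        px=c.reshape(-1,2).mean(0).astype(int); o=d['pixels']
        out.append((np.array(ce),np.arctan2(e[1],e[0]),np.round(wh,4),px))
    if near is not None: out=sorted(out,key=lambda r:np.linalg.norm(r[0]-near))[:1]
    return out
def tyaw(s): v=R.from_quat(s['tool_rot']).as_matrix()[:,1]; return np.arctan2(v[1],v[0])-np.pi/2
def plan(xy,yaw,z=None):
    "rotation first about tool z, then shift in the turned tool axes"
    s=arm.state(); dz=-(yaw-tyaw(s)); D=np.array(xy)-s['ee_pos'][:2]; X=np.array([np.cos(yaw),np.sin(yaw)]);Y=np.array([-X[1],X[0]])
    print('rz %.3f  tool x %.4f y %.4f z %s | yaw now %.1f pos %s'%(dz,-D@X,D@Y,None if z is None else round(s['ee_pos'][2]-z,4),np.degrees(tyaw(s)),s['ee_pos'].round(4)))
def slot(i):
    X=np.array([np.cos(DYAW),np.sin(DYAW)]); return DECK+(.011 if i%2==0 else -.011)*X
E
python3 - <<'E'
from h import *
d=shot('wrist')
for c,y,wh,px in ribs(d): print(px,c.round(4),round(np.degrees(y),1),wh)
r=ribs(d,near=(.4375,.089))[0]; plan(r[0],r[1],.042)
E
```

```text
[273 336] [0.636  0.0317] -1.4 [0.0257 0.0776]
[577 192] [0.4497 0.3511] 0.0 [0.073  0.0124]
[329 175] [0.4395 0.0917] 0.1 [0.074  0.0126]
rz 0.027  tool x 0.0010 y 0.0083 z 0.2113 | yaw now 1.6 pos [0.4405 0.0834 0.2533]
```

```bash
python3 -m jog '[{"linear":[0,0,0],"delta_rot":[0,0,0.027],"jaw":0.5},{"linear":[0.001,0.008,0],"delta_rot":[0,0,0],"jaw":0.5},{"linear":[0,0,0.04],"delta_rot":[0,0,0],"jaw":0.5},{"linear":[0,0,0.04],"delta_rot":[0,0,0],"jaw":0.5},{"linear":[0,0,0.04],"delta_rot":[0,0,0],"jaw":0.5},{"linear":[0,0,0.04],"delta_rot":[0,0,0],"jaw":0.5},{"linear":[0,0,0.03],"delta_rot":[0,0,0],"jaw":0.5},{"linear":[0,0,0.021],"delta_rot":[0,0,0],"jaw":0.5},{"linear":[0,0,0],"delta_rot":[0,0,0],"jaw":0.5},{"linear":[0,0,0],"delta_rot":[0,0,0],"jaw":0.5}]' 60
python3 -m jog '[{"linear":[0,0,0],"delta_rot":[0,0,0],"jaw":1},{"linear":[0,0,0],"delta_rot":[0,0,0],"jaw":1},{"linear":[0,0,0],"delta_rot":[0,0,0],"jaw":1},{"linear":[0,0,0],"delta_rot":[0,0,0],"jaw":1},{"linear":[0,0,0],"delta_rot":[0,0,0],"jaw":1},{"linear":[0,0,0],"delta_rot":[0,0,0],"jaw":1},{"linear":[0,0,-0.01],"delta_rot":[0,0,0],"jaw":1},{"linear":[0,0,-0.02],"delta_rot":[0,0,0],"jaw":1},{"linear":[0,0,-0.03],"delta_rot":[0,0,0],"jaw":1},{"linear":[0,0,-0.03],"delta_rot":[0,0,0],"jaw":1}]'
python3 -c "
from h import *
plan(slot(0),DYAW,.062)"
```

```text
t: 9.62
ee_pos: [0.4384, 0.0918, 0.0417]
tool_rot: [-0.001, 1.0, 0.0, -0.001]
ft_force: [1.1, -0.2, -0.3]
width: 0.502
grip_force: 0.0
t: 10.45
ee_pos: [0.4385, 0.0912, 0.1332]
tool_rot: [-0.0, 1.0, -0.0, -0.001]
ft_force: [0.8, -0.8, -2.0]
width: 0.147
grip_force: 58.7
rz -0.235  tool x -0.1124 y -0.3228 z 0.0712 | yaw now 0.1 pos [0.4385 0.0912 0.1332]
```

```bash
python3 -m jog '[{"linear":[0,0,0],"delta_rot":[0,0,-0.118],"jaw":1},{"linear":[0,0,0],"delta_rot":[0,0,-0.117],"jaw":1},{"linear":[-0.0112,-0.0323,0],"delta_rot":[0,0,0],"jaw":1},{"linear":[-0.0112,-0.0323,0],"delta_rot":[0,0,0],"jaw":1},{"linear":[-0.0112,-0.0323,0],"delta_rot":[0,0,0],"jaw":1},{"linear":[-0.0112,-0.0323,0],"delta_rot":[0,0,0],"jaw":1},{"linear":[-0.0112,-0.0323,0],"delta_rot":[0,0,0],"jaw":1},{"linear":[-0.0112,-0.0323,0],"delta_rot":[0,0,0],"jaw":1},{"linear":[-0.0112,-0.0323,0],"delta_rot":[0,0,0],"jaw":1},{"linear":[-0.0112,-0.0323,0],"delta_rot":[0,0,0],"jaw":1}]'
python3 -m jog '[{"linear":[-0.0112,-0.0323,0],"delta_rot":[0,0,0],"jaw":1},{"linear":[-0.0112,-0.0323,0],"delta_rot":[0,0,0],"jaw":1},{"linear":[0,0,0.02],"delta_rot":[0,0,0],"jaw":1},{"linear":[0,0,0.015],"delta_rot":[0,0,0],"jaw":1},{"linear":[0,0,0],"delta_rot":[0,0,0],"jaw":1},{"linear":[0,0,0],"delta_rot":[0,0,0],"jaw":1},{"linear":[0,0,0],"delta_rot":[0,0,0],"jaw":1},{"linear":[0,0,0],"delta_rot":[0,0,0],"jaw":1},{"linear":[0,0,0],"delta_rot":[0,0,0],"jaw":1},{"linear":[0,0,0],"delta_rot":[0,0,0],"jaw":1}]'
python3 -c "
from h import *
plan(slot(0),DYAW,.062)
shot('wrist','w4.png')"
```

```text
t: 11.28
ee_pos: [0.5876, -0.1406, 0.1328]
tool_rot: [-0.118, 0.993, -0.0, 0.0]
ft_force: [0.6, 0.4, -2.4]
width: 0.154
grip_force: 59.1
t: 12.12
ee_pos: [0.6245, -0.1964, 0.0985]
tool_rot: [-0.118, 0.993, -0.0, 0.001]
ft_force: [0.4, 0.1, -3.6]
width: 0.147
grip_force: 59.4
rz 0.001  tool x 0.0012 y 0.0003 z 0.0365 | yaw now 13.6 pos [ 0.6245 -0.1964  0.0985]
```

View pics/w4.png

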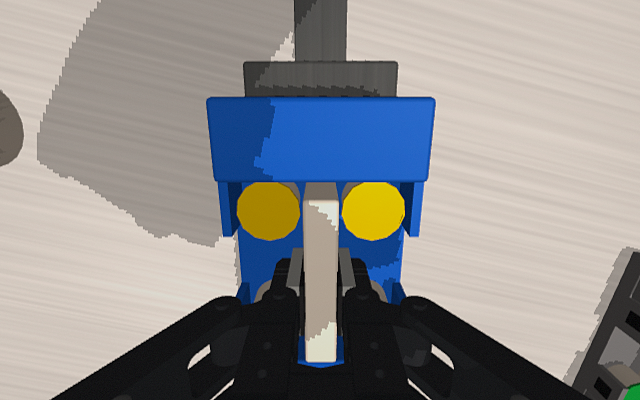

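Tray4 is gripped by its rib and laterally centred: the deck end spans 246–397 at row 62, the tray's near lip 207–435 at row 97. I check the deck end against my estimate.

```bash
python3 - <<'E'
from h import *
d=shot('wrist');X=np.array([np.cos(DYAW),np.sin(DYAW)]);Y=np.array([-X[1],X[0]])
p=np.array(arm.state()['ee_pos'])
for n,u,v,z in(('deckL',246,62,.02),('deckR',397,62,.02),('trayL',207,97,p[2]-.002),('trayR',435,97,p[2]-.002)):
    q=ray(d,u,v,z)-DECK; print(n,round(q@X,4),round(q@Y,4))
E
```

```text
deckL -0.084 -0.0427
deckR -0.084 0.0421
trayL -0.0643 -0.041
trayR -0.0644 0.04
```

```bash
sed -i 's/DECK=np.array.*; DYAW/DECK=np.array([.6138,-.1987]); DYAW/' h.py
python3 -m jog '[{"linear":[0,0,0.014],"delta_rot":[0,0,0],"jaw":1},{"linear":[0,0,0.01],"delta_rot":[0,0,0],"jaw":1},{"linear":[0,0,0.006],"delta_rot":[0,0,0],"jaw":1},{"linear":[0,0,0.003],"delta_rot":[0,0,0],"jaw":1},{"linear":[0,0,0.002],"delta_rot":[0,0,0],"jaw":1},{"linear":[0,0,0],"delta_rot":[0,0,0],"jaw":1},{"linear":[0,0,0],"delta_rot":[0,0,0],"jaw":1},{"linear":[0,0,0],"delta_rot":[0,0,0],"jaw":1},{"linear":[0,0,0],"delta_rot":[0,0,0],"jaw":1},{"linear":[0,0,0],"delta_rot":[0,0,0],"jaw":1}]'
python3 -c "
from h import *
plan(slot(0),DYAW,.062)"
```

```text
t: 13.05
ee_pos: [0.623, -0.1961, 0.0643]
tool_rot: [-0.118, 0.993, 0.0, -0.0]
ft_force: [-7.9, 3.2, 11.5]
width: 0.149
grip_force: 61.5
rz 0.001  tool x -0.0014 y -0.0004 z 0.0023 | yaw now 13.5 pos [ 0.623  -0.1961  0.0643]
```

```bash
python3 -m jog '[{"linear":[0,0,0],"delta_rot":[0,0,0],"jaw":0.5},{"linear":[0,0,0],"delta_rot":[0,0,0],"jaw":0.5},{"linear":[0,0,0],"delta_rot":[0,0,0],"jaw":0.5},{"linear":[0,0,-0.02],"delta_rot":[0,0,0],"jaw":0.5},{"linear":[0,0,-0.04],"delta_rot":[0,0,0],"jaw":0.5},{"linear":[0,0,-0.04],"delta_rot":[0,0,0],"jaw":0.5},{"linear":[0,0,-0.04],"delta_rot":[0,0,0],"jaw":0.5},{"linear":[0,0,-0.04],"delta_rot":[0,0,0],"jaw":0.5},{"linear":[0.03,0,0],"delta_rot":[0,0,0],"jaw":0.5},{"linear":[0.03,0,0],"delta_rot":[0,0,0],"jaw":0.5}]'
python3 -m jog '[{"linear":[0,0,0],"delta_rot":[0,0,0],"jaw":0.5},{"linear":[0,0,0],"delta_rot":[0,0,0],"jaw":0.5},{"linear":[0,0,0],"delta_rot":[0,0,0],"jaw":0.5},{"linear":[0,0,0],"delta_rot":[0,0,0],"jaw":0.5},{"linear":[0,0,0],"delta_rot":[0,0,0],"jaw":0.5},{"linear":[0,0,0],"delta_rot":[0,0,0],"jaw":0.5},{"linear":[0,0,0],"delta_rot":[0,0,0],"jaw":0.5},{"linear":[0,0,0],"delta_rot":[0,0,0],"jaw":0.5},{"linear":[0,0,0],"delta_rot":[0,0,0],"jaw":0.5},{"linear":[0,0,0],"delta_rot":[0,0,0],"jaw":0.5}]'
python3 - <<'E'
from h import *
d=shot('wrist','w5.png')
X=np.array([np.cos(DYAW),np.sin(DYAW)]);Y=np.array([-X[1],X[0]])
for c,y,wh,px in ribs(d,z=.066): print(px,c.round(4),round(np.degrees(y),1),wh,'deck',((c-DECK)@X).round(4),((c-DECK)@Y).round(4))
plan(slot(0),DYAW)
d=shot('top')
for c,y,wh,px in ribs(d,z=.046): print(px,c.round(4),round(np.degrees(y),1),wh)
E
```

```text
t: 13.88
ee_pos: [0.5686, -0.2118, 0.2463]
tool_rot: [-0.119, 0.993, -0.003, 0.004]
ft_force: [-0.6, -0.8, -1.2]
width: 0.502
grip_force: 0.0
t: 14.72
ee_pos: [0.5657, -0.2105, 0.2422]
tool_rot: [-0.118, 0.993, 0.0, -0.0]
ft_force: [-0.7, -0.3, -0.1]
width: 0.501
grip_force: 0.0
[321 239] [ 0.6211 -0.1973] 13.2 [0.0734 0.0118] deck 0.0075 -0.0003
rz 0.001  tool x -0.0606 y 0.0002 z None | yaw now 13.5 pos [ 0.5657 -0.2105  0.2422]
```

View pics/w5.png

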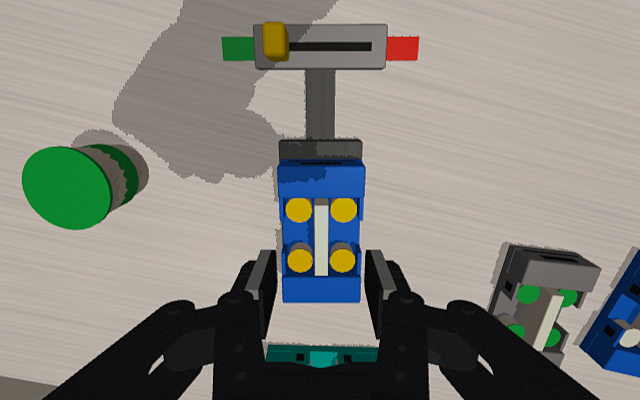

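Tray4 sits square on the deck: deck near edge at row 141, tray near lip top edge at row 166. The lock grip is at the green end (275,40). I measure the step relative to the deck.

```bash
python3 - <<'E'
from h import *
d=shot('wrist');X=np.array([np.cos(DYAW),np.sin(DYAW)]);Y=np.array([-X[1],X[0]])
g=cv2.cvtColor(d['pixels'],cv2.COLOR_RGB2HSV)
print(g[132:176:1,300].tolist()); print(g[285:312,340].tolist())
E
```

```text
[[14, 24, 182], [13, 24, 189], [12, 23, 190], [14, 26, 189], [14, 27, 158], [15, 24, 126], [12, 21, 121], [10, 20, 77], [30, 13, 19], [45, 13, 38], [8, 20, 51], [20, 16, 49], [20, 12, 65], [25, 20, 78], [20, 12, 63], [15, 20, 52], [10, 15, 50], [10, 15, 52], [30, 15, 51], [30, 15, 51], [30, 15, 50], [40, 15, 51], [8, 20, 52], [40, 15, 51], [20, 15, 52], [13, 33, 54], [113, 55, 56], [109, 195, 76], [109, 210, 51], [111, 187, 56], [108, 233, 83], [107, 239, 65], [109, 225, 69], [109, 215, 82], [108, 230, 103], [107, 240, 121], [108, 226, 122], [108, 230, 123], [108, 220, 123], [108, 222, 122], [108, 218, 123], [108, 224, 122], [108, 219, 122], [108, 211, 121]]
[[108, 227, 164], [108, 229, 164], [108, 233, 163], [108, 227, 165], [108, 224, 163], [108, 224, 164], [107, 235, 163], [108, 225, 164], [108, 230, 164], [108, 226, 165], [107, 235, 163], [107, 233, 164], [108, 229, 164], [107, 235, 162], [108, 228, 162], [108, 233, 163], [107, 253, 165], [111, 137, 154], [0, 11, 166], [16, 33, 196], [15, 24, 188], [14, 23, 187], [14, 26, 187], [13, 24, 189], [14, 23, 186], [12, 23, 186], [13, 24, 191]]
```

```bash
python3 - <<'E'
from h import *
d=shot('wrist');X=np.array([np.cos(DYAW),np.sin(DYAW)])
for n,v,z in(('deck bottom',139,0),('deck top',142,.02),('tray bottom',158,.02),('tray top near',165.5,.06),('tray top far',302,.06)): print(n,((ray(d,320,v,z)-DECK)@X).round(4))
E
```

```text
deck bottom -0.0855
deck top -0.0846
tray bottom -0.0678
tray top near -0.0673
tray top far 0.0815
```

Tray4 is about 4 mm short of flush, which is within tolerance but marginal. I regrasp and nudge it.

```bash
python3 -m jog '[{"linear":[-0.029,0,0],"delta_rot":[0,0,0],"jaw":0.5},{"linear":[-0.028,0,0],"delta_rot":[0,0,0],"jaw":0.5},{"linear":[0,0,0.04],"delta_rot":[0,0,0],"jaw":0.5},{"linear":[0,0,0.04],"delta_rot":[0,0,0],"jaw":0.5},{"linear":[0,0,0.04],"delta_rot":[0,0,0],"jaw":0.5},{"linear":[0,0,0.036],"delta_rot":[0,0,0],"jaw":0.5},{"linear":[0,0,0.021],"delta_rot":[0,0,0],"jaw":0.5},{"linear":[0,0,0],"delta_rot":[0,0,0],"jaw":0.5},{"linear":[0,0,0],"delta_rot":[0,0,0],"jaw":1},{"linear":[0,0,0],"delta_rot":[0,0,0],"jaw":1}]' 60
python3 -m jog '[{"linear":[0,0,0],"delta_rot":[0,0,0],"jaw":1},{"linear":[0,0,0],"delta_rot":[0,0,0],"jaw":1},{"linear":[0,0,0],"delta_rot":[0,0,0],"jaw":1},{"linear":[0,0,0],"delta_rot":[0,0,0],"jaw":1},{"linear":[0,0,-0.006],"delta_rot":[0,0,0],"jaw":1},{"linear":[-0.0045,0,0],"delta_rot":[0,0,0],"jaw":1},{"linear":[0,0,0],"delta_rot":[0,0,0],"jaw":1},{"linear":[0,0,0],"delta_rot":[0,0,0],"jaw":1},{"linear":[0,0,0.003],"delta_rot":[0,0,0],"jaw":1},{"linear":[0,0,0.002],"delta_rot":[0,0,0],"jaw":1}]'
python3 -m jog '[{"linear":[0,0,0],"delta_rot":[0,0,0],"jaw":1},{"linear":[0,0,0],"delta_rot":[0,0,0],"jaw":1},{"linear":[0,0,0],"delta_rot":[0,0,0],"jaw":0.5},{"linear":[0,0,0],"delta_rot":[0,0,0],"jaw":0.5},{"linear":[0,0,0],"delta_rot":[0,0,0],"jaw":0.5},{"linear":[0,0,-0.02],"delta_rot":[0,0,0],"jaw":0.5},{"linear":[0,0,-0.04],"delta_rot":[0,0,0],"jaw":0.5},{"linear":[0,0,-0.04],"delta_rot":[0,0,0],"jaw":0.5},{"linear":[0,0,-0.04],"delta_rot":[0,0,0],"jaw":0.5},{"linear":[0,0,-0.04],"delta_rot":[0,0,0],"jaw":0.5}]'
python3 -m jog '[{"linear":[0.03,0,0],"delta_rot":[0,0,0],"jaw":0.5},{"linear":[0.03,0,0],"delta_rot":[0,0,0],"jaw":0.5},{"linear":[0,0,0],"delta_rot":[0,0,0],"jaw":0.5},{"linear":[0,0,0],"delta_rot":[0,0,0],"jaw":0.5},{"linear":[0,0,0],"delta_rot":[0,0,0],"jaw":0.5},{"linear":[0,0,0],"delta_rot":[0,0,0],"jaw":0.5},{"linear":[0,0,0],"delta_rot":[0,0,0],"jaw":0.5},{"linear":[0,0,0],"delta_rot":[0,0,0],"jaw":0.5},{"linear":[0,0,0],"delta_rot":[0,0,0],"jaw":0.5},{"linear":[0,0,0],"delta_rot":[0,0,0],"jaw":0.5}]'
cat >> h.py <<'E'
def pile(d,z):
    X=np.array([np.cos(DYAW),np.sin(DYAW)]);Y=np.array([-X[1],X[0]])
    for c,y,wh,px in ribs(d,z=z,near=DECK): print('rib',px,wh,'in deck x %.4f y %.4f yaw %.1f'%((c-DECK)@X,(c-DECK)@Y,np.degrees(y-DYAW)))
E
python3 - <<'E'
from h import *
d=shot('wrist'); pile(d,.066)
h=cv2.cvtColor(d['pixels'],cv2.COLOR_RGB2HSV)
def rise(r): return r
b=(h[:,300:340,1]>120).mean(1); k=(h[:,300:340,2]<95).mean(1)
X=np.array([np.cos(DYAW),np.sin(DYAW)])
v0=np.argmax(k[100:]>.5)+100; 
print('deck bottom row',v0,((ray(d,320,v0,0)-DECK)@X).round(4)); v1=100+np.argmax(b[100:]>.5)
print('tray bottom row',v1,((ray(d,320,v1,.02)-DECK)@X).round(4))
plan((.4549,.2252),0); 
E
```

```text
t: 15.75
ee_pos: [0.6222, -0.1978, 0.0671]
tool_rot: [-0.118, 0.993, -0.001, 0.001]
ft_force: [-0.1, -0.1, 0.2]
width: 0.225
grip_force: 0.0
t: 16.58
ee_pos: [0.6256, -0.1962, 0.0678]
tool_rot: [-0.118, 0.993, -0.0, 0.0]
ft_force: [-7.5, 2.5, 23.3]
width: 0.148
grip_force: 64.0
t: 17.42
ee_pos: [0.625, -0.196, 0.2476]
tool_rot: [-0.118, 0.993, 0.0, -0.0]
ft_force: [1.5, -0.8, 0.6]
width: 0.501
grip_force: 0.0
t: 18.25
ee_pos: [0.5674, -0.2101, 0.246]
tool_rot: [-0.118, 0.993, 0.0, -0.0]
ft_force: [0.1, -0.4, -0.4]
width: 0.503
grip_force: 0.0
rib [320 240] [0.0721 0.0125] in deck x 0.0108 y -0.0012 yaw 0.1
deck bottom row 100 -0.1247
tray bottom row 160 -0.0633
rz 0.236  tool x 0.1124 y 0.4353 z None | yaw now 13.5 pos [ 0.5673 -0.2101  0.246 ]
```

```bash
python3 -m jog '[{"linear":[0,0,0],"delta_rot":[0,0,0.118],"jaw":0.5},{"linear":[0,0,0],"delta_rot":[0,0,0.118],"jaw":0.5},{"linear":[0.01,0.039,0],"delta_rot":[0,0,0],"jaw":0.5},{"linear":[0.01,0.039,0],"delta_rot":[0,0,0],"jaw":0.5},{"linear":[0.01,0.039,0],"delta_rot":[0,0,0],"jaw":0.5},{"linear":[0.01,0.039,0],"delta_rot":[0,0,0],"jaw":0.5},{"linear":[0.01,0.039,0],"delta_rot":[0,0,0],"jaw":0.5},{"linear":[0.01,0.039,0],"delta_rot":[0,0,0],"jaw":0.5},{"linear":[0.01,0.039,0],"delta_rot":[0,0,0],"jaw":0.5},{"linear":[0.01,0.039,0],"delta_rot":[0,0,0],"jaw":0.5}]'
python3 -m jog '[{"linear":[0.01,0.039,0],"delta_rot":[0,0,0],"jaw":0.5},{"linear":[0.01,0.039,0],"delta_rot":[0,0,0],"jaw":0.5},{"linear":[0.01,0.039,0],"delta_rot":[0,0,0],"jaw":0.5},{"linear":[0,0.006,0],"delta_rot":[0,0,0],"jaw":0.5},{"linear":[0,0,0],"delta_rot":[0,0,0],"jaw":0.5},{"linear":[0,0,0],"delta_rot":[0,0,0],"jaw":0.5},{"linear":[0,0,0],"delta_rot":[0,0,0],"jaw":0.5},{"linear":[0,0,0],"delta_rot":[0,0,0],"jaw":0.5},{"linear":[0,0,0],"delta_rot":[0,0,0],"jaw":0.5},{"linear":[0,0,0],"delta_rot":[0,0,0],"jaw":0.5}]'
python3 - <<'E'
from h import *
d=shot('wrist','w6.png')
for c,y,wh,px in ribs(d): print(px,c.round(4),round(np.degrees(y),1),wh)
r=ribs(d,near=(.4549,.2252))[0]; plan(r[0],r[1],.042)
E
```

```text
t: 19.13
ee_pos: [0.4863, 0.1035, 0.2466]
tool_rot: [0.0, 1.0, 0.0, 0.0]
ft_force: [1.1, 1.0, 0.1]
width: 0.502
grip_force: 0.0
t: 19.97
ee_pos: [0.4575, 0.2237, 0.2463]
tool_rot: [0.001, 1.0, -0.0, -0.0]
ft_force: [0.2, 0.4, 0.2]
width: 0.502
grip_force: 0.0
[567 320] [0.6274 0.5126] 88.3 [0.0792 0.0204]
[325 332] [0.6446 0.2291] -1.5 [0.0127 0.0738]
[366 329] [0.6344 0.2786] 3.6 [0.0985 0.0234]
[327 177] [0.4571 0.2301] -4.3 [0.013  0.0737]
[448 170] [0.4503 0.3513] 0.0 [0.0734 0.0126]
[49 86] [ 0.3681 -0.0329] 87.3 [0.0841 0.0086]
[44 74] [ 0.3583 -0.0346] 88.9 [0.0738 0.0077]
[31 64] [ 0.3491 -0.0368] 89.9 [0.0662 0.0084]
[368   2] [0.3003 0.2653] 89.8 [0.0874 0.003 ]
rz 0.072  tool x 0.0008 y 0.0062 z 0.2043 | yaw now -0.1 pos [0.4574 0.2239 0.2463]
```

```bash
python3 -m jog '[{"linear":[0,0,0],"delta_rot":[0,0,0.072],"jaw":0.5},{"linear":[0.001,0.006,0],"delta_rot":[0,0,0],"jaw":0.5},{"linear":[0,0,0.04],"delta_rot":[0,0,0],"jaw":0.5},{"linear":[0,0,0.04],"delta_rot":[0,0,0],"jaw":0.5},{"linear":[0,0,0.04],"delta_rot":[0,0,0],"jaw":0.5},{"linear":[0,0,0.04],"delta_rot":[0,0,0],"jaw":0.5},{"linear":[0,0,0.025],"delta_rot":[0,0,0],"jaw":0.5},{"linear":[0,0,0.019],"delta_rot":[0,0,0],"jaw":0.5},{"linear":[0,0,0],"delta_rot":[0,0,0],"jaw":0.5},{"linear":[0,0,0],"delta_rot":[0,0,0],"jaw":0.5}]' 60
python3 -m jog '[{"linear":[0,0,0],"delta_rot":[0,0,0],"jaw":1},{"linear":[0,0,0],"delta_rot":[0,0,0],"jaw":1},{"linear":[0,0,0],"delta_rot":[0,0,0],"jaw":1},{"linear":[0,0,0],"delta_rot":[0,0,0],"jaw":1},{"linear":[0,0,0],"delta_rot":[0,0,0],"jaw":1},{"linear":[0,0,0],"delta_rot":[0,0,0],"jaw":1},{"linear":[0,0,-0.01],"delta_rot":[0,0,0],"jaw":1},{"linear":[0,0,-0.03],"delta_rot":[0,0,0],"jaw":1},{"linear":[0,0,-0.04],"delta_rot":[0,0,0],"jaw":1},{"linear":[0,0,-0.04],"delta_rot":[0,0,0],"jaw":1}]'
python3 -c "
from h import *
plan(slot(1),DYAW,.1045)"
```

```text
t: 20.85
ee_pos: [0.4557, 0.2307, 0.0416]
tool_rot: [0.036, 0.999, -0.0, -0.001]
ft_force: [0.1, 0.4, 0.1]
width: 0.497
grip_force: 0.0
t: 21.68
ee_pos: [0.4549, 0.2304, 0.1634]
tool_rot: [0.036, 0.999, -0.0, -0.002]
ft_force: [1.5, -0.1, -2.8]
width: 0.154
grip_force: 58.8
rz -0.307  tool x -0.0433 y -0.4543 z 0.0589 | yaw now -4.1 pos [0.4549 0.2304 0.1634]
```

```bash
python3 -m jog '[{"linear":[0,0,0],"delta_rot":[0,0,-0.103],"jaw":1},{"linear":[0,0,0],"delta_rot":[0,0,-0.102],"jaw":1},{"linear":[0,0,0],"delta_rot":[0,0,-0.102],"jaw":1},{"linear":[-0.0035,-0.0379,0],"delta_rot":[0,0,0],"jaw":1},{"linear":[-0.0035,-0.0379,0],"delta_rot":[0,0,0],"jaw":1},{"linear":[-0.0035,-0.0379,0],"delta_rot":[0,0,0],"jaw":1},{"linear":[-0.0035,-0.0379,0],"delta_rot":[0,0,0],"jaw":1},{"linear":[-0.0035,-0.0379,0],"delta_rot":[0,0,0],"jaw":1},{"linear":[-0.0035,-0.0379,0],"delta_rot":[0,0,0],"jaw":1},{"linear":[-0.0035,-0.0379,0],"delta_rot":[0,0,0],"jaw":1}]'
python3 -m jog '[{"linear":[-0.0035,-0.0379,0],"delta_rot":[0,0,0],"jaw":1},{"linear":[-0.0035,-0.0379,0],"delta_rot":[0,0,0],"jaw":1},{"linear":[-0.0035,-0.0379,0],"delta_rot":[0,0,0],"jaw":1},{"linear":[-0.0035,-0.0379,0],"delta_rot":[0,0,0],"jaw":1},{"linear":[-0.0035,-0.0379,0],"delta_rot":[0,0,0],"jaw":1},{"linear":[0,0,0],"delta_rot":[0,0,0],"jaw":1},{"linear":[0,0,0.02],"delta_rot":[0,0,0],"jaw":1},{"linear":[0,0,0.02],"delta_rot":[0,0,0],"jaw":1},{"linear":[0,0,0],"delta_rot":[0,0,0],"jaw":1},{"linear":[0,0,0],"delta_rot":[0,0,0],"jaw":1}]'
python3 -c "
from h import *
plan(slot(1),DYAW,.1045); shot('wrist','w7.png')"
```

```text
t: 22.52
ee_pos: [0.542, -0.0231, 0.1631]
tool_rot: [-0.117, 0.993, 0.0, 0.0]
ft_force: [-0.3, -0.3, -2.5]
width: 0.153
grip_force: 59.3
t: 23.35
ee_pos: [0.6018, -0.2009, 0.1214]
tool_rot: [-0.117, 0.993, 0.001, -0.002]
ft_force: [0.6, -0.2, -1.8]
width: 0.148
grip_force: 59.6
rz -0.001  tool x -0.0012 y -0.0007 z 0.0169 | yaw now 13.5 pos [ 0.6018 -0.2009  0.1214]
```

View pics/w7.png

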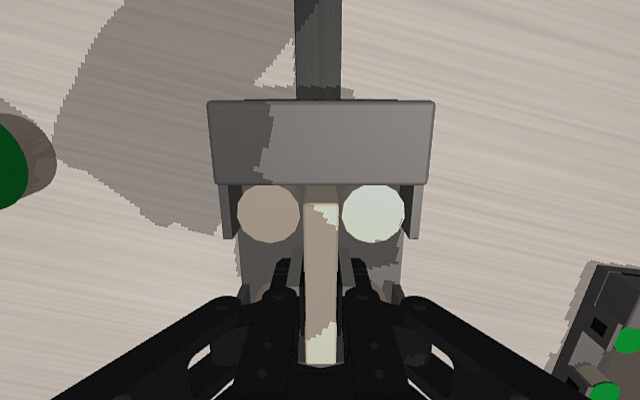

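Tray5 hangs level and square over the pile: near lip edge at row 100, deck end just visible at row 99. I lower it, release, and head for a look.

```bash
python3 -m jog '[{"linear":[0,0,0.008],"delta_rot":[0,0,0],"jaw":1},{"linear":[0,0,0.005],"delta_rot":[0,0,0],"jaw":1},{"linear":[0,0,0.003],"delta_rot":[0,0,0],"jaw":1},{"linear":[0,0,0],"delta_rot":[0,0,0],"jaw":1},{"linear":[0,0,0],"delta_rot":[0,0,0],"jaw":1},{"linear":[0,0,0],"delta_rot":[0,0,0],"jaw":1},{"linear":[0,0,0],"delta_rot":[0,0,0],"jaw":1},{"linear":[0,0,0],"delta_rot":[0,0,0],"jaw":1},{"linear":[0,0,0],"delta_rot":[0,0,0],"jaw":1},{"linear":[0,0,0],"delta_rot":[0,0,0],"jaw":1}]'
python3 -m jog '[{"linear":[0,0,0],"delta_rot":[0,0,0],"jaw":0.5},{"linear":[0,0,0],"delta_rot":[0,0,0],"jaw":0.5},{"linear":[0,0,0],"delta_rot":[0,0,0],"jaw":0.5},{"linear":[0,0,-0.02],"delta_rot":[0,0,0],"jaw":0.5},{"linear":[0,0,-0.04],"delta_rot":[0,0,0],"jaw":0.5},{"linear":[0,0,-0.04],"delta_rot":[0,0,0],"jaw":0.5},{"linear":[0,0,-0.04],"delta_rot":[0,0,0],"jaw":0.5},{"linear":[0,0,-0.04],"delta_rot":[0,0,0],"jaw":0.5},{"linear":[0.03,0,0],"delta_rot":[0,0,0],"jaw":0.5},{"linear":[0,0,0],"delta_rot":[0,0,0],"jaw":0.5}]'
python3 -m jog '[{"linear":[0,0,0],"delta_rot":[0,0,0],"jaw":0.5},{"linear":[0,0,0],"delta_rot":[0,0,0],"jaw":0.5},{"linear":[0,0,0],"delta_rot":[0,0,0],"jaw":0.5},{"linear":[0,0,0],"delta_rot":[0,0,0],"jaw":0.5},{"linear":[0,0,0],"delta_rot":[0,0,0],"jaw":0.5},{"linear":[0,0,0],"delta_rot":[0,0,0],"jaw":0.5},{"linear":[0,0,0],"delta_rot":[0,0,0],"jaw":0.5},{"linear":[0,0,0],"delta_rot":[0,0,0],"jaw":0.5},{"linear":[0,0,0],"delta_rot":[0,0,0],"jaw":0.5},{"linear":[0,0,0],"delta_rot":[0,0,0],"jaw":0.5}]'
python3 - <<'E'
from h import *
d=shot('wrist','w8.png'); pile(d,.106); plan((.4503,.3513),0)
E
```

```text
t: 24.23
ee_pos: [0.6033, -0.2017, 0.1064]
tool_rot: [-0.117, 0.993, -0.0, 0.0]
ft_force: [-0.9, -0.1, -2.5]
width: 0.15
grip_force: 59.7
t: 25.07
ee_pos: [0.5731, -0.2099, 0.2909]
tool_rot: [-0.117, 0.993, -0.002, 0.002]
ft_force: [-0.1, 0.4, -1.1]
width: 0.499
grip_force: 0.0
t: 25.9
ee_pos: [0.5741, -0.2086, 0.2863]
tool_rot: [-0.117, 0.993, 0.0, 0.0]
ft_force: [0.9, 0.2, 0.1]
width: 0.5
grip_force: 0.0
rib [320 211] [0.0725 0.0123] in deck x -0.0119 y -0.0012 yaw -0.5
rz 0.235  tool x 0.1238 y 0.5600 z None | yaw now 13.5 pos [ 0.5741 -0.2087  0.2863]
```

View pics/w8.png

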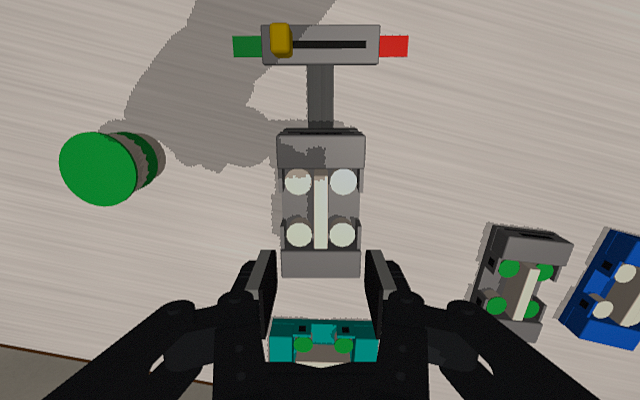

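Tray5 is well placed (deck x −11.9 mm). Next is tray2.

```bash
python3 -m jog '[{"linear":[0,0,0],"delta_rot":[0,0,0.118],"jaw":0.5},{"linear":[0,0,0.018],"delta_rot":[0,0,0.117],"jaw":0.5},{"linear":[0.0085,0.04,0],"delta_rot":[0,0,0],"jaw":0.5},{"linear":[0.0085,0.04,0],"delta_rot":[0,0,0],"jaw":0.5},{"linear":[0.0085,0.04,0],"delta_rot":[0,0,0],"jaw":0.5},{"linear":[0.0085,0.04,0],"delta_rot":[0,0,0],"jaw":0.5},{"linear":[0.0085,0.04,0],"delta_rot":[0,0,0],"jaw":0.5},{"linear":[0.0085,0.04,0],"delta_rot":[0,0,0],"jaw":0.5},{"linear":[0.0085,0.04,0],"delta_rot":[0,0,0],"jaw":0.5},{"linear":[0.0085,0.04,0],"delta_rot":[0,0,0],"jaw":0.5}]'
python3 -m jog '[{"linear":[0.009,0.04,0],"delta_rot":[0,0,0],"jaw":0.5},{"linear":[0.009,0.04,0],"delta_rot":[0,0,0],"jaw":0.5},{"linear":[0.009,0.04,0],"delta_rot":[0,0,0],"jaw":0.5},{"linear":[0.009,0.04,0],"delta_rot":[0,0,0],"jaw":0.5},{"linear":[0.009,0.04,0],"delta_rot":[0,0,0],"jaw":0.5},{"linear":[0.009,0.04,0],"delta_rot":[0,0,0],"jaw":0.5},{"linear":[0,0,0.02],"delta_rot":[0,0,0],"jaw":0.5},{"linear":[0,0,0],"delta_rot":[0,0,0],"jaw":0.5},{"linear":[0,0,0],"delta_rot":[0,0,0],"jaw":0.5},{"linear":[0,0,0],"delta_rot":[0,0,0],"jaw":0.5}]'
python3 - <<'E'
from h import *
d=shot('wrist')
for c,y,wh,px in ribs(d): print(px,c.round(4),round(np.degrees(y),1),wh)
r=ribs(d,near=(.4503,.3513))[0]; plan(r[0],r[1],.042)
E
```

```text
t: 26.78
ee_pos: [0.5053, 0.1131, 0.2687]
tool_rot: [0.0, 1.0, 0.0, 0.0]
ft_force: [1.1, -0.2, 0.1]
width: 0.502
grip_force: 0.0
t: 27.62
ee_pos: [0.4522, 0.3505, 0.2487]
tool_rot: [0.001, 1.0, -0.0, -0.0]
ft_force: [-0.3, -0.8, -0.0]
width: 0.499
grip_force: 0.0
[321 175] [0.4503 0.3511] 0.3 [0.0727 0.0114]
rz -0.007  tool x 0.0023 y 0.0007 z 0.2071 | yaw now -0.1 pos [0.4526 0.3503 0.2491]
```

```bash
python3 -m jog '[{"linear":[0.002,0.001,0],"delta_rot":[0,0,-0.007],"jaw":0.5},{"linear":[0,0,0.04],"delta_rot":[0,0,0],"jaw":0.5},{"linear":[0,0,0.04],"delta_rot":[0,0,0],"jaw":0.5},{"linear":[0,0,0.04],"delta_rot":[0,0,0],"jaw":0.5},{"linear":[0,0,0.04],"delta_rot":[0,0,0],"jaw":0.5},{"linear":[0,0,0.027],"delta_rot":[0,0,0],"jaw":0.5},{"linear":[0,0,0.02],"delta_rot":[0,0,0],"jaw":0.5},{"linear":[0,0,0],"delta_rot":[0,0,0],"jaw":0.5},{"linear":[0,0,0],"delta_rot":[0,0,0],"jaw":0.5},{"linear":[0,0,0],"delta_rot":[0,0,0],"jaw":0.5}]' 60
python3 -m jog '[{"linear":[0,0,0],"delta_rot":[0,0,0],"jaw":1},{"linear":[0,0,0],"delta_rot":[0,0,0],"jaw":1},{"linear":[0,0,0],"delta_rot":[0,0,0],"jaw":1},{"linear":[0,0,0],"delta_rot":[0,0,0],"jaw":1},{"linear":[0,0,0],"delta_rot":[0,0,0],"jaw":1},{"linear":[0,0,0],"delta_rot":[0,0,0],"jaw":1},{"linear":[0,0,-0.03],"delta_rot":[0,0,0],"jaw":1},{"linear":[0,0,-0.04],"delta_rot":[0,0,0],"jaw":1},{"linear":[0,0,-0.04],"delta_rot":[0,0,0],"jaw":1},{"linear":[0,0,-0.04],"delta_rot":[0,0,0],"jaw":1}]'
python3 -c "
from h import *
plan(slot(2),DYAW,.1455)"
```

```text
t: 28.5
ee_pos: [0.4515, 0.3526, 0.0431]
tool_rot: [-0.003, 1.0, 0.001, 0.001]
ft_force: [0.5, 0.2, 1.0]
width: 0.499
grip_force: 0.0
t: 29.33
ee_pos: [0.4492, 0.352, 0.1928]
tool_rot: [-0.004, 1.0, -0.0, -0.001]
ft_force: [1.2, 0.5, -3.5]
width: 0.154
grip_force: 59.3
rz -0.228  tool x -0.0425 y -0.5739 z 0.0473 | yaw now 0.4 pos [0.4492 0.352  0.1928]
```

```bash
python3 -m jog '[{"linear":[0,0,0],"delta_rot":[0,0,-0.114],"jaw":1},{"linear":[0,0,0],"delta_rot":[0,0,-0.114],"jaw":1},{"linear":[-0.0028,-0.0383,0],"delta_rot":[0,0,0],"jaw":1},{"linear":[-0.0028,-0.0383,0],"delta_rot":[0,0,0],"jaw":1},{"linear":[-0.0028,-0.0383,0],"delta_rot":[0,0,0],"jaw":1},{"linear":[-0.0028,-0.0383,0],"delta_rot":[0,0,0],"jaw":1},{"linear":[-0.0028,-0.0383,0],"delta_rot":[0,0,0],"jaw":1},{"linear":[-0.0028,-0.0383,0],"delta_rot":[0,0,0],"jaw":1},{"linear":[-0.0028,-0.0383,0],"delta_rot":[0,0,0],"jaw":1},{"linear":[-0.0028,-0.0383,0],"delta_rot":[0,0,0],"jaw":1}]'
python3 -m jog '[{"linear":[-0.0028,-0.0383,0],"delta_rot":[0,0,0],"jaw":1},{"linear":[-0.0028,-0.0383,0],"delta_rot":[0,0,0],"jaw":1},{"linear":[-0.0028,-0.0383,0],"delta_rot":[0,0,0],"jaw":1},{"linear":[-0.0028,-0.0383,0],"delta_rot":[0,0,0],"jaw":1},{"linear":[-0.0028,-0.0383,0],"delta_rot":[0,0,0],"jaw":1},{"linear":[-0.0028,-0.0383,0],"delta_rot":[0,0,0],"jaw":1},{"linear":[-0.0028,-0.0383,0],"delta_rot":[0,0,0],"jaw":1},{"linear":[0,0,0],"delta_rot":[0,0,0],"jaw":1},{"linear":[0,0,0.02],"delta_rot":[0,0,0],"jaw":1},{"linear":[0,0,0],"delta_rot":[0,0,0],"jaw":1}]'
python3 -m jog '[{"linear":[0,0,0.01],"delta_rot":[0,0,0],"jaw":1},{"linear":[0,0,0],"delta_rot":[0,0,0],"jaw":1},{"linear":[0,0,0],"delta_rot":[0,0,0],"jaw":1},{"linear":[0,0,0],"delta_rot":[0,0,0],"jaw":1},{"linear":[0,0,0],"delta_rot":[0,0,0],"jaw":1},{"linear":[0,0,0],"delta_rot":[0,0,0],"jaw":1},{"linear":[0,0,0],"delta_rot":[0,0,0],"jaw":1},{"linear":[0,0,0],"delta_rot":[0,0,0],"jaw":1},{"linear":[0,0,0],"delta_rot":[0,0,0],"jaw":1},{"linear":[0,0,0],"delta_rot":[0,0,0],"jaw":1}]'
cat >> h.py <<'E'
def held(d):
    "near-lip edge row of the held tray at columns 270..370 and its rib in the tool frame"
    s=arm.state(); r=ribs(d,z=s['ee_pos'][2]+.004)
    g=cv2.cvtColor(d['pixels'],cv2.COLOR_RGB2GRAY); print('held lip rows (col 340): edges',[int(i) for i in np.where(np.abs(np.diff(g[60:220,340].astype(int)))>18)[0]+60])
E
python3 -c "
from h import *
plan(slot(2),DYAW,.1455); held(shot('wrist','w9.png'))"
```

```text
t: 30.17
ee_pos: [0.5431, 0.0579, 0.1915]
tool_rot: [-0.117, 0.993, 0.0, 0.0]
ft_force: [0.6, 0.0, -3.5]
width: 0.15
grip_force: 59.8
t: 31.0
ee_pos: [0.623, -0.1967, 0.1678]
tool_rot: [-0.116, 0.993, 0.002, -0.002]
ft_force: [-1.9, 1.0, -3.0]
width: 0.151
grip_force: 60.0
t: 31.83
ee_pos: [0.6247, -0.1966, 0.1614]
tool_rot: [-0.117, 0.993, -0.0, 0.0]
ft_force: [-0.4, -1.0, -3.6]
width: 0.153
grip_force: 60.2
rz -0.001  tool x 0.0001 y 0.0005 z 0.0159 | yaw now 13.5 pos [ 0.6247 -0.1966  0.1614]
held lip rows (col 340): edges [88, 89, 96, 97, 213, 215]
```

```bash
python3 -m jog '[{"linear":[0,0,0.007],"delta_rot":[0,0,0],"jaw":1},{"linear":[0,0,0.005],"delta_rot":[0,0,0],"jaw":1},{"linear":[0,0,0.0025],"delta_rot":[0,0,0],"jaw":1},{"linear":[0,0,0],"delta_rot":[0,0,0],"jaw":1},{"linear":[0,0,0],"delta_rot":[0,0,0],"jaw":1},{"linear":[0,0,0],"delta_rot":[0,0,0],"jaw":1},{"linear":[0,0,0],"delta_rot":[0,0,0],"jaw":1},{"linear":[0,0,0],"delta_rot":[0,0,0],"jaw":1},{"linear":[0,0,0],"delta_rot":[0,0,0],"jaw":1},{"linear":[0,0,0],"delta_rot":[0,0,0],"jaw":1}]'
python3 -m jog '[{"linear":[0,0,0],"delta_rot":[0,0,0],"jaw":0.5},{"linear":[0,0,0],"delta_rot":[0,0,0],"jaw":0.5},{"linear":[0,0,0],"delta_rot":[0,0,0],"jaw":0.5},{"linear":[0,0,-0.02],"delta_rot":[0,0,0],"jaw":0.5},{"linear":[0,0,-0.04],"delta_rot":[0,0,0],"jaw":0.5},{"linear":[0,0,-0.04],"delta_rot":[0,0,0],"jaw":0.5},{"linear":[0,0,-0.04],"delta_rot":[0,0,0],"jaw":0.5},{"linear":[0,0,-0.04],"delta_rot":[0,0,0],"jaw":0.5},{"linear":[0.03,0,0],"delta_rot":[0,0,0],"jaw":0.5},{"linear":[0.03,0,0],"delta_rot":[0,0,0],"jaw":0.5}]'
python3 -m jog '[{"linear":[0,0,0],"delta_rot":[0,0,0],"jaw":0.5},{"linear":[0,0,0],"delta_rot":[0,0,0],"jaw":0.5},{"linear":[0,0,0],"delta_rot":[0,0,0],"jaw":0.5},{"linear":[0,0,0],"delta_rot":[0,0,0],"jaw":0.5},{"linear":[0,0,0],"delta_rot":[0,0,0],"jaw":0.5},{"linear":[0,0,0],"delta_rot":[0,0,0],"jaw":0.5},{"linear":[0,0,0],"delta_rot":[0,0,0],"jaw":0.5},{"linear":[0,0,0],"delta_rot":[0,0,0],"jaw":0.5},{"linear":[0,0,0],"delta_rot":[0,0,0],"jaw":0.5},{"linear":[0,0,0],"delta_rot":[0,0,0],"jaw":0.5}]'
python3 - <<'E'
from h import *
d=shot('wrist','w10.png'); pile(d,.146); plan((.6446,.2291),0)
for c,y,wh,px in ribs(d): print(px,c.round(4),round(np.degrees(y),1),wh)
E
```

```text
t: 32.72
ee_pos: [0.6247, -0.1966, 0.147]
tool_rot: [-0.117, 0.993, -0.0, 0.0]
ft_force: [-0.2, -0.9, -2.6]
width: 0.153
grip_force: 60.2
t: 33.55
ee_pos: [0.5694, -0.2119, 0.3315]
tool_rot: [-0.118, 0.993, -0.003, 0.005]
ft_force: [-0.2, -0.8, -0.5]
width: 0.494
grip_force: 0.0
t: 34.38
ee_pos: [0.5664, -0.2105, 0.3266]
tool_rot: [-0.117, 0.993, 0.0, -0.0]
ft_force: [0.1, -0.2, -0.2]
width: 0.503
grip_force: 0.0
rib [320 239] [0.0733 0.0118] in deck x 0.0096 y -0.0014 yaw 0.3
rz 0.235  tool x -0.0782 y 0.4396 z None | yaw now 13.5 pos [ 0.5664 -0.2105  0.3267]
[322 349] [ 0.8387 -0.1428] -78.9 [0.0106 0.0741]
[611 288] [0.6443 0.2339] -1.1 [0.0227 0.0727]
[507 282] [0.6692 0.0826] 6.8 [0.0729 0.012 ]
[320 239] [ 0.6668 -0.1877] 13.8 [0.0978 0.0158]
[346  31] [ 0.416  -0.2131] 88.7 [0.0768 0.014 ]
```

View pics/w10.png

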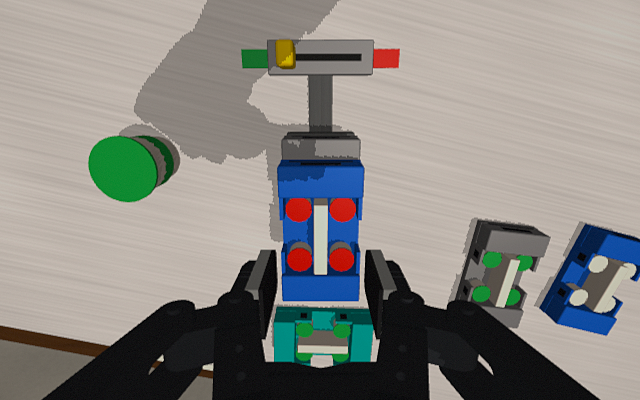

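Tray2 sits at deck x +9.6 mm, square; the pile is stepping correctly. Next is tray3, near (507,282).

```bash
python3 -m jog '[{"linear":[0,0,0],"delta_rot":[0,0,0.117],"jaw":0.5},{"linear":[-0.017,0.035,0],"delta_rot":[0,0,0],"jaw":0.5},{"linear":[-0.017,0.035,0],"delta_rot":[0,0,0],"jaw":0.5},{"linear":[-0.017,0.035,0],"delta_rot":[0,0,0],"jaw":0.5},{"linear":[-0.017,0.035,0],"delta_rot":[0,0,0],"jaw":0.5},{"linear":[-0.017,0.035,0],"delta_rot":[0,0,0],"jaw":0.5},{"linear":[-0.017,0.035,0],"delta_rot":[0,0,0],"jaw":0.5},{"linear":[-0.017,0.035,0],"delta_rot":[0,0,0],"jaw":0.5},{"linear":[-0.017,0.035,0],"delta_rot":[0,0,0],"jaw":0.5},{"linear":[0,0,0.04],"delta_rot":[0,0,0],"jaw":0.5}]'
python3 -m jog '[{"linear":[0,0,0.037],"delta_rot":[0,0,0],"jaw":0.5},{"linear":[0,0,0],"delta_rot":[0,0,0],"jaw":0.5},{"linear":[0,0,0],"delta_rot":[0,0,0],"jaw":0.5},{"linear":[0,0,0],"delta_rot":[0,0,0],"jaw":0.5},{"linear":[0,0,0],"delta_rot":[0,0,0],"jaw":0.5},{"linear":[0,0,0],"delta_rot":[0,0,0],"jaw":0.5},{"linear":[0,0,0],"delta_rot":[0,0,0],"jaw":0.5},{"linear":[0,0,0],"delta_rot":[0,0,0],"jaw":0.5},{"linear":[0,0,0],"delta_rot":[0,0,0],"jaw":0.5},{"linear":[0,0,0],"delta_rot":[0,0,0],"jaw":0.5}]'
python3 - <<'E'
from h import *
d=shot('wrist')
for c,y,wh,px in ribs(d): print(px,c.round(4),round(np.degrees(y),1),wh)
r=ribs(d,near=(.6692,.0826))[0]; plan(r[0],r[1],.042)
E
```

```text
t: 35.27
ee_pos: [0.6751, 0.0905, 0.2965]
tool_rot: [-0.062, 0.998, 0.001, 0.01]
ft_force: [0.4, -0.5, 1.8]
width: 0.503
grip_force: 0.0
t: 36.1
ee_pos: [0.6686, 0.0834, 0.2503]
tool_rot: [-0.059, 0.998, 0.0, 0.0]
ft_force: [-0.2, -0.7, -0.2]
width: 0.5
grip_force: 0.0
[108 299] [ 0.8392 -0.1433] -78.5 [0.0116 0.0743]
[321 177] [0.6693 0.0834] 6.5 [0.0733 0.012 ]
rz 0.005  tool x -0.0008 y -0.0001 z 0.208 | yaw now 6.8 pos [0.6685 0.0834 0.25  ]
```

```bash
python3 -m jog '[{"linear":[-0.001,0,0],"delta_rot":[0,0,0.005],"jaw":0.5},{"linear":[0,0,0.04],"delta_rot":[0,0,0],"jaw":0.5},{"linear":[0,0,0.04],"delta_rot":[0,0,0],"jaw":0.5},{"linear":[0,0,0.04],"delta_rot":[0,0,0],"jaw":0.5},{"linear":[0,0,0.04],"delta_rot":[0,0,0],"jaw":0.5},{"linear":[0,0,0.028],"delta_rot":[0,0,0],"jaw":0.5},{"linear":[0,0,0.02],"delta_rot":[0,0,0],"jaw":0.5},{"linear":[0,0,0],"delta_rot":[0,0,0],"jaw":0.5},{"linear":[0,0,0],"delta_rot":[0,0,0],"jaw":0.5},{"linear":[0,0,0],"delta_rot":[0,0,0],"jaw":0.5}]' 60
python3 -m jog '[{"linear":[0,0,0],"delta_rot":[0,0,0],"jaw":1},{"linear":[0,0,0],"delta_rot":[0,0,0],"jaw":1},{"linear":[0,0,0],"delta_rot":[0,0,0],"jaw":1},{"linear":[0,0,0],"delta_rot":[0,0,0],"jaw":1},{"linear":[0,0,0],"delta_rot":[0,0,0],"jaw":1},{"linear":[0,0,0],"delta_rot":[0,0,0],"jaw":1},{"linear":[0,0,-0.03],"delta_rot":[0,0,0],"jaw":1},{"linear":[0,0,-0.04],"delta_rot":[0,0,0],"jaw":1},{"linear":[0,0,-0.04],"delta_rot":[0,0,0],"jaw":1},{"linear":[0,0,-0.04],"delta_rot":[0,0,0],"jaw":1}]'
python3 -m jog '[{"linear":[0,0,-0.04],"delta_rot":[0,0,0],"jaw":1},{"linear":[0,0,-0.01],"delta_rot":[0,0,0],"jaw":1},{"linear":[0,0,0],"delta_rot":[0,0,-0.119],"jaw":1},{"linear":[0,0,0],"delta_rot":[0,0,0],"jaw":1},{"linear":[0,0,0],"delta_rot":[0,0,0],"jaw":1},{"linear":[0,0,0],"delta_rot":[0,0,0],"jaw":1},{"linear":[0,0,0],"delta_rot":[0,0,0],"jaw":1},{"linear":[0,0,0],"delta_rot":[0,0,0],"jaw":1},{"linear":[0,0,0],"delta_rot":[0,0,0],"jaw":1},{"linear":[0,0,0],"delta_rot":[0,0,0],"jaw":1}]'
python3 -c "
from h import *
plan(slot(3),DYAW,.1865); held(shot('wrist'))"
```

```text
t: 36.98
ee_pos: [0.6704, 0.0837, 0.0433]
tool_rot: [-0.056, 0.998, 0.0, 0.001]
ft_force: [0.7, -0.3, 0.8]
width: 0.501
grip_force: 0.0
t: 37.82
ee_pos: [0.6683, 0.0837, 0.1926]
tool_rot: [-0.056, 0.998, 0.0, -0.001]
ft_force: [1.9, 0.3, -3.3]
width: 0.15
grip_force: 58.9
t: 38.65
ee_pos: [0.6693, 0.0836, 0.2413]
tool_rot: [-0.116, 0.993, 0.0, -0.0]
ft_force: [-0.1, 0.2, -3.0]
width: 0.15
grip_force: 59.0
rz -0.004  tool x 0.1308 y -0.2616 z 0.0548 | yaw now 13.3 pos [0.6693 0.0836 0.2413]
held lip rows (col 340): edges [96, 97, 99, 215, 216, 218]
```

```bash
python3 -m jog '[{"linear":[0.0163,-0.0327,0],"delta_rot":[0,0,-0.004],"jaw":1},{"linear":[0.0163,-0.0327,0],"delta_rot":[0,0,0],"jaw":1},{"linear":[0.0163,-0.0327,0],"delta_rot":[0,0,0],"jaw":1},{"linear":[0.0163,-0.0327,0],"delta_rot":[0,0,0],"jaw":1},{"linear":[0.0163,-0.0327,0],"delta_rot":[0,0,0],"jaw":1},{"linear":[0.0163,-0.0327,0],"delta_rot":[0,0,0],"jaw":1},{"linear":[0.0163,-0.0327,0],"delta_rot":[0,0,0],"jaw":1},{"linear":[0.0163,-0.0327,0],"delta_rot":[0,0,0],"jaw":1},{"linear":[0,0,0],"delta_rot":[0,0,0],"jaw":1},{"linear":[0,0,0.02],"delta_rot":[0,0,0],"jaw":1}]'
python3 -m jog '[{"linear":[0,0,0.019],"delta_rot":[0,0,0],"jaw":1},{"linear":[0,0,0],"delta_rot":[0,0,0],"jaw":1},{"linear":[0,0,0],"delta_rot":[0,0,0],"jaw":1},{"linear":[0,0,0],"delta_rot":[0,0,0],"jaw":1},{"linear":[0,0,0],"delta_rot":[0,0,0],"jaw":1},{"linear":[0,0,0],"delta_rot":[0,0,0],"jaw":1},{"linear":[0,0,0],"delta_rot":[0,0,0],"jaw":1},{"linear":[0,0,0],"delta_rot":[0,0,0],"jaw":1},{"linear":[0,0,0],"delta_rot":[0,0,0],"jaw":1},{"linear":[0,0,0],"delta_rot":[0,0,0],"jaw":1}]'
python3 -c "
from h import *
plan(slot(3),DYAW,.1865); held(shot('wrist'))"
```

```text
t: 39.53
ee_pos: [0.605, -0.2049, 0.2258]
tool_rot: [-0.115, 0.993, -0.002, 0.003]
ft_force: [1.0, 0.6, -2.8]
width: 0.151
grip_force: 59.8
t: 40.37
ee_pos: [0.6037, -0.2011, 0.203]
tool_rot: [-0.118, 0.993, -0.0, 0.0]
ft_force: [0.2, 0.0, -3.3]
width: 0.153
grip_force: 59.5
rz 0.000  tool x 0.0006 y -0.0000 z 0.0165 | yaw now 13.5 pos [ 0.6037 -0.2011  0.203 ]
held lip rows (col 340): edges [90, 91, 96, 97, 99, 214, 215, 218]
```

```bash
python3 -m jog '[{"linear":[0,0,0.007],"delta_rot":[0,0,0],"jaw":1},{"linear":[0,0,0.005],"delta_rot":[0,0,0],"jaw":1},{"linear":[0,0,0.004],"delta_rot":[0,0,0],"jaw":1},{"linear":[0,0,0],"delta_rot":[0,0,0],"jaw":1},{"linear":[0,0,0],"delta_rot":[0,0,0],"jaw":1},{"linear":[0,0,0],"delta_rot":[0,0,0],"jaw":1},{"linear":[0,0,0],"delta_rot":[0,0,0],"jaw":1},{"linear":[0,0,0],"delta_rot":[0,0,0],"jaw":1},{"linear":[0,0,0],"delta_rot":[0,0,0],"jaw":1},{"linear":[0,0,0],"delta_rot":[0,0,0],"jaw":1}]'
python3 -m jog '[{"linear":[0,0,0],"delta_rot":[0,0,0],"jaw":0.5},{"linear":[0,0,0],"delta_rot":[0,0,0],"jaw":0.5},{"linear":[0,0,0],"delta_rot":[0,0,0],"jaw":0.5},{"linear":[0,0,-0.02],"delta_rot":[0,0,0],"jaw":0.5},{"linear":[0,0,-0.04],"delta_rot":[0,0,0],"jaw":0.5},{"linear":[0,0,-0.04],"delta_rot":[0,0,0],"jaw":0.5},{"linear":[0,0,-0.04],"delta_rot":[0,0,0],"jaw":0.5},{"linear":[0,0,-0.04],"delta_rot":[0,0,0],"jaw":0.5},{"linear":[0.03,0,0],"delta_rot":[0,0,0],"jaw":0.5},{"linear":[0,0,0],"delta_rot":[0,0,0],"jaw":0.5}]'
python3 -m jog '[{"linear":[0,0,0],"delta_rot":[0,0,0],"jaw":0.5},{"linear":[0,0,0],"delta_rot":[0,0,0],"jaw":0.5},{"linear":[0,0,0],"delta_rot":[0,0,0],"jaw":0.5},{"linear":[0,0,0],"delta_rot":[0,0,0],"jaw":0.5},{"linear":[0,0,0],"delta_rot":[0,0,0],"jaw":0.5},{"linear":[0,0,0],"delta_rot":[0,0,0],"jaw":0.5},{"linear":[0,0,0],"delta_rot":[0,0,0],"jaw":0.5},{"linear":[0,0,0],"delta_rot":[0,0,0],"jaw":0.5},{"linear":[0,0,0],"delta_rot":[0,0,0],"jaw":0.5},{"linear":[0,0,0],"delta_rot":[0,0,0],"jaw":0.5}]'
python3 - <<'E'
from h import *
d=shot('wrist','w11.png'); pile(d,.186); plan((.6443,.2305),np.radians(-1.3))
E
```

```text
t: 41.25
ee_pos: [0.6037, -0.2012, 0.187]
tool_rot: [-0.118, 0.993, -0.0, 0.0]
ft_force: [0.2, -0.2, -3.6]
width: 0.155
grip_force: 59.7
t: 42.08
ee_pos: [0.5738, -0.2096, 0.3718]
tool_rot: [-0.117, 0.993, -0.003, 0.003]
ft_force: [1.2, 0.6, -0.7]
width: 0.499
grip_force: 0.0
t: 42.92
ee_pos: [0.5745, -0.2082, 0.3668]
tool_rot: [-0.118, 0.993, 0.0, 0.0]
ft_force: [0.2, 0.6, 0.7]
width: 0.503
grip_force: 0.0
rz 0.259  tool x -0.0598 y 0.4402 z None | yaw now 13.5 pos [ 0.5745 -0.2082  0.3668]
```

View pics/w11.png

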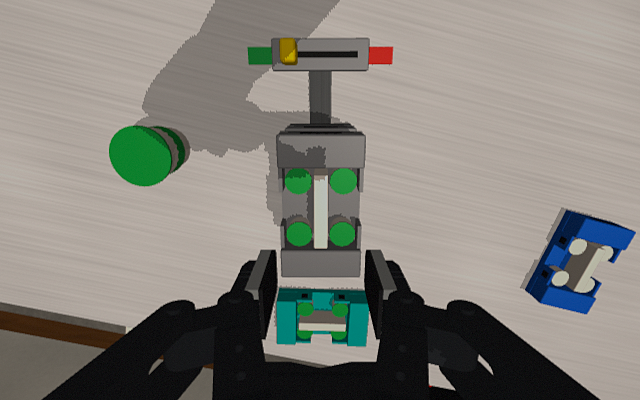

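Tray3 sits square, its rib at (320,211) exactly as tray5's did. Tray1, the last, is at (582,262).

```bash
python3 -m jog '[{"linear":[0,0,0],"delta_rot":[0,0,0.086],"jaw":0.5},{"linear":[0,0,0],"delta_rot":[0,0,0.086],"jaw":0.5},{"linear":[0,0,0],"delta_rot":[0,0,0.087],"jaw":0.5},{"linear":[-0.0055,0.04,0],"delta_rot":[0,0,0],"jaw":0.5},{"linear":[-0.0055,0.04,0],"delta_rot":[0,0,0],"jaw":0.5},{"linear":[-0.0055,0.04,0],"delta_rot":[0,0,0],"jaw":0.5},{"linear":[-0.0055,0.04,0],"delta_rot":[0,0,0],"jaw":0.5},{"linear":[-0.0055,0.04,0],"delta_rot":[0,0,0],"jaw":0.5},{"linear":[-0.0055,0.04,0],"delta_rot":[0,0,0],"jaw":0.5},{"linear":[-0.0055,0.04,0],"delta_rot":[0,0,0],"jaw":0.5}]'
python3 -m jog '[{"linear":[-0.0055,0.04,0],"delta_rot":[0,0,0],"jaw":0.5},{"linear":[-0.0055,0.04,0],"delta_rot":[0,0,0],"jaw":0.5},{"linear":[-0.0055,0.04,0],"delta_rot":[0,0,0],"jaw":0.5},{"linear":[-0.0055,0.04,0],"delta_rot":[0,0,0],"jaw":0.5},{"linear":[0,0,0.039],"delta_rot":[0,0,0],"jaw":0.5},{"linear":[0,0,0.039],"delta_rot":[0,0,0],"jaw":0.5},{"linear":[0,0,0.039],"delta_rot":[0,0,0],"jaw":0.5},{"linear":[0,0,0],"delta_rot":[0,0,0],"jaw":0.5},{"linear":[0,0,0],"delta_rot":[0,0,0],"jaw":0.5},{"linear":[0,0,0],"delta_rot":[0,0,0],"jaw":0.5}]'
python3 - <<'E'
from h import *
d=shot('wrist')
for c,y,wh,px in ribs(d): print(px,c.round(4),round(np.degrees(y),1),wh)
r=ribs(d,near=(.6443,.2305))[0]; plan(r[0],r[1],.042)
E
```

```text
t: 43.8
ee_pos: [0.6194, 0.0727, 0.3671]
tool_rot: [0.012, 1.0, 0.0, 0.0]
ft_force: [0.3, -0.0, 0.3]
width: 0.499
grip_force: 0.0
t: 44.63
ee_pos: [0.6463, 0.2304, 0.2528]
tool_rot: [0.012, 1.0, 0.0, 0.002]
ft_force: [0.3, 0.1, 0.9]
width: 0.499
grip_force: 0.0Traceback (most recent call last):
  File "<stdin>", line 4, in <module>
IndexError: list index out of range
```

```bash
python3 - <<'E'
from h import *
d=shot('wrist','w12.png'); s=arm.state(); print(s['ee_pos'])
E
```

```text
[0.64756833 0.2305     0.25469819]
```

View pics/w12.png

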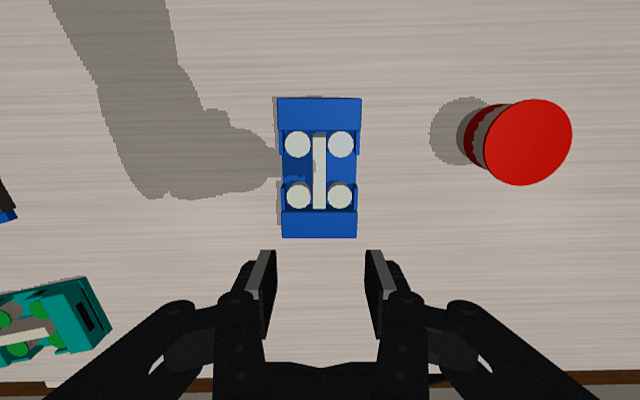

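Tray1 is directly below: its rib runs from (319.5,135) to (319.5,208) and touches a lid in the mask. I read its ends directly.

```bash
python3 - <<'E'
from h import *
d=shot('wrist'); a=ray(d,320,135,.046);b=ray(d,319.3,208.5,.046); y=np.arctan2(*(b-a)[::-1]); print(a,b,np.linalg.norm(b-a),np.degrees(y)); plan((a+b)/2,y,.042)
E
```

```text
[0.60588899 0.23119529] [0.68306549 0.22859018] 0.07722045728930822 -1.9333012779113272
rz 0.010  tool x 0.0030 y -0.0007 z 0.2125 | yaw now -1.3 pos [0.6475 0.2305 0.2545]
```

```bash
python3 -m jog '[{"linear":[0.003,0,0],"delta_rot":[0,0,0.01],"jaw":0.5},{"linear":[0,0,0.04],"delta_rot":[0,0,0],"jaw":0.5},{"linear":[0,0,0.04],"delta_rot":[0,0,0],"jaw":0.5},{"linear":[0,0,0.04],"delta_rot":[0,0,0],"jaw":0.5},{"linear":[0,0,0.04],"delta_rot":[0,0,0],"jaw":0.5},{"linear":[0,0,0.03],"delta_rot":[0,0,0],"jaw":0.5},{"linear":[0,0,0.022],"delta_rot":[0,0,0],"jaw":0.5},{"linear":[0,0,0],"delta_rot":[0,0,0],"jaw":0.5},{"linear":[0,0,0],"delta_rot":[0,0,0],"jaw":0.5},{"linear":[0,0,0],"delta_rot":[0,0,0],"jaw":0.5}]' 60
python3 -m jog '[{"linear":[0,0,0],"delta_rot":[0,0,0],"jaw":1},{"linear":[0,0,0],"delta_rot":[0,0,0],"jaw":1},{"linear":[0,0,0],"delta_rot":[0,0,0],"jaw":1},{"linear":[0,0,0],"delta_rot":[0,0,0],"jaw":1},{"linear":[0,0,0],"delta_rot":[0,0,0],"jaw":1},{"linear":[0,0,0],"delta_rot":[0,0,0],"jaw":1},{"linear":[0,0,-0.03],"delta_rot":[0,0,0],"jaw":1},{"linear":[0,0,-0.04],"delta_rot":[0,0,0],"jaw":1},{"linear":[0,0,-0.04],"delta_rot":[0,0,0],"jaw":1},{"linear":[0,0,-0.04],"delta_rot":[0,0,0],"jaw":1}]'
python3 -m jog '[{"linear":[0,0,-0.04],"delta_rot":[0,0,0],"jaw":1},{"linear":[0,0,-0.035],"delta_rot":[0,0,0],"jaw":1},{"linear":[0,0,0],"delta_rot":[0,0,-0.09],"jaw":1},{"linear":[0,0,0],"delta_rot":[0,0,-0.09],"jaw":1},{"linear":[0,0,0],"delta_rot":[0,0,-0.089],"jaw":1},{"linear":[0,0,0],"delta_rot":[0,0,0],"jaw":1},{"linear":[0,0,0],"delta_rot":[0,0,0],"jaw":1},{"linear":[0,0,0],"delta_rot":[0,0,0],"jaw":1},{"linear":[0,0,0],"delta_rot":[0,0,0],"jaw":1},{"linear":[0,0,0],"delta_rot":[0,0,0],"jaw":1}]'
python3 -c "
from h import *
plan(slot(4),DYAW,.2265); held(shot('wrist'))"
```

```text
t: 45.62
ee_pos: [0.6432, 0.2306, 0.0394]
tool_rot: [0.017, 1.0, 0.0, 0.001]
ft_force: [0.8, 0.3, 0.6]
width: 0.496
grip_force: 0.0
t: 46.45
ee_pos: [0.6409, 0.2302, 0.188]
tool_rot: [0.016, 1.0, -0.0, -0.002]
ft_force: [0.8, 0.2, -3.4]
width: 0.153
grip_force: 59.0
t: 47.28
ee_pos: [0.6419, 0.2303, 0.2624]
tool_rot: [-0.117, 0.993, 0.0, -0.0]
ft_force: [-0.0, 0.5, -2.9]
width: 0.154
grip_force: 59.1
rz -0.001  tool x 0.1165 y -0.4106 z 0.0359 | yaw now 13.5 pos [0.6419 0.2303 0.2624]
held lip rows (col 340): edges [104, 105, 106, 108]
```

```bash
python3 -m jog '[{"linear":[0.0109,-0.0373,0],"delta_rot":[0,0,0],"jaw":1},{"linear":[0.0109,-0.0373,0],"delta_rot":[0,0,0],"jaw":1},{"linear":[0.0109,-0.0373,0],"delta_rot":[0,0,0],"jaw":1},{"linear":[0.0109,-0.0373,0],"delta_rot":[0,0,0],"jaw":1},{"linear":[0.0109,-0.0373,0],"delta_rot":[0,0,0],"jaw":1},{"linear":[0.0109,-0.0373,0],"delta_rot":[0,0,0],"jaw":1},{"linear":[0.0109,-0.0373,0],"delta_rot":[0,0,0],"jaw":1},{"linear":[0.0109,-0.0373,0],"delta_rot":[0,0,0],"jaw":1},{"linear":[0.0109,-0.0373,0],"delta_rot":[0,0,0],"jaw":1},{"linear":[0.0109,-0.0373,0],"delta_rot":[0,0,0],"jaw":1}]'
python3 -m jog '[{"linear":[0.0109,-0.0373,0],"delta_rot":[0,0,0],"jaw":1},{"linear":[0,0,0],"delta_rot":[0,0,0],"jaw":1},{"linear":[0,0,0.015],"delta_rot":[0,0,0],"jaw":1},{"linear":[0,0,0.01],"delta_rot":[0,0,0],"jaw":1},{"linear":[0,0,0],"delta_rot":[0,0,0],"jaw":1},{"linear":[0,0,0],"delta_rot":[0,0,0],"jaw":1},{"linear":[0,0,0],"delta_rot":[0,0,0],"jaw":1},{"linear":[0,0,0],"delta_rot":[0,0,0],"jaw":1},{"linear":[0,0,0],"delta_rot":[0,0,0],"jaw":1},{"linear":[0,0,0],"delta_rot":[0,0,0],"jaw":1}]'
python3 -c "
from h import *
plan(slot(4),DYAW,.223); held(shot('wrist'))"
```

```text
t: 48.17
ee_pos: [0.6229, -0.1596, 0.2631]
tool_rot: [-0.117, 0.993, -0.0, 0.0]
ft_force: [0.3, 0.5, -2.7]
width: 0.149
grip_force: 59.4
t: 49.0
ee_pos: [0.6218, -0.1963, 0.2385]
tool_rot: [-0.118, 0.993, -0.0, 0.001]
ft_force: [0.0, -0.6, -2.9]
width: 0.158
grip_force: 59.7
rz 0.001  tool x -0.0026 y -0.0005 z 0.0155 | yaw now 13.6 pos [ 0.6218 -0.1963  0.2385]
held lip rows (col 340): edges [60, 95, 96, 104, 105]
```

```bash
python3 -m jog '[{"linear":[0,0,0.007],"delta_rot":[0,0,0],"jaw":1},{"linear":[0,0,0.005],"delta_rot":[0,0,0],"jaw":1},{"linear":[0,0,0.0035],"delta_rot":[0,0,0],"jaw":1},{"linear":[0,0,0],"delta_rot":[0,0,0],"jaw":1},{"linear":[0,0,0],"delta_rot":[0,0,0],"jaw":1},{"linear":[0,0,0],"delta_rot":[0,0,0],"jaw":1},{"linear":[0,0,0],"delta_rot":[0,0,0],"jaw":1},{"linear":[0,0,0],"delta_rot":[0,0,0],"jaw":1},{"linear":[0,0,0],"delta_rot":[0,0,0],"jaw":1},{"linear":[0,0,0],"delta_rot":[0,0,0],"jaw":1}]'
python3 -m jog '[{"linear":[0,0,0],"delta_rot":[0,0,0],"jaw":0.5},{"linear":[0,0,0],"delta_rot":[0,0,0],"jaw":0.5},{"linear":[0,0,0],"delta_rot":[0,0,0],"jaw":0.5},{"linear":[0,0,-0.02],"delta_rot":[0,0,0],"jaw":0.5},{"linear":[0,0,-0.04],"delta_rot":[0,0,0],"jaw":0.5},{"linear":[0,0,-0.04],"delta_rot":[0,0,0],"jaw":0.5},{"linear":[0,0,-0.04],"delta_rot":[0,0,0],"jaw":0.5},{"linear":[0,0,-0.03],"delta_rot":[0,0,0],"jaw":0.5},{"linear":[0.03,0,0],"delta_rot":[0,0,0],"jaw":0.5},{"linear":[0.03,0,0],"delta_rot":[0,0,0],"jaw":0.5}]'
python3 -m jog '[{"linear":[0,0,0],"delta_rot":[0,0,0],"jaw":0.5},{"linear":[0,0,0],"delta_rot":[0,0,0],"jaw":0.5},{"linear":[0,0,0],"delta_rot":[0,0,0],"jaw":0.5},{"linear":[0,0,0],"delta_rot":[0,0,0],"jaw":0.5},{"linear":[0,0,0],"delta_rot":[0,0,0],"jaw":0.5},{"linear":[0,0,0],"delta_rot":[0,0,0],"jaw":0.5},{"linear":[0,0,0],"delta_rot":[0,0,0],"jaw":0.5},{"linear":[0,0,0],"delta_rot":[0,0,0],"jaw":0.5},{"linear":[0,0,0],"delta_rot":[0,0,0],"jaw":0.5},{"linear":[0,0,0],"delta_rot":[0,0,0],"jaw":0.5}]'
python3 - <<'E'
from h import *
d=shot('wrist','w13.png'); pile(d,.226)
e=shot('side')['pixels'][130:190,270:390]; f=cv2.resize(d['pixels'],(480,300)); e=cv2.resize(e,(480,240),interpolation=cv2.INTER_CUBIC)
cv2.imwrite('pics/w13s.png',np.vstack([f,e])[:,:,::-1]); s=arm.state(); print(s['ee_pos'])
E
```

```text
t: 49.88
ee_pos: [0.6215, -0.1966, 0.2225]
tool_rot: [-0.118, 0.993, -0.0, 0.0]
ft_force: [-1.0, -0.6, -3.2]
width: 0.159
grip_force: 59.8
t: 50.72
ee_pos: [0.566, -0.2119, 0.3951]
tool_rot: [-0.119, 0.993, -0.002, 0.003]
ft_force: [0.2, -0.4, -0.8]
width: 0.497
grip_force: 0.0
t: 51.55
ee_pos: [0.5632, -0.2106, 0.3922]
tool_rot: [-0.118, 0.993, 0.0, -0.0]
ft_force: [0.7, -0.3, 0.6]
width: 0.501
grip_force: 0.0
[ 0.56313632 -0.21062065  0.39224367]
```

View pics/w13s.png

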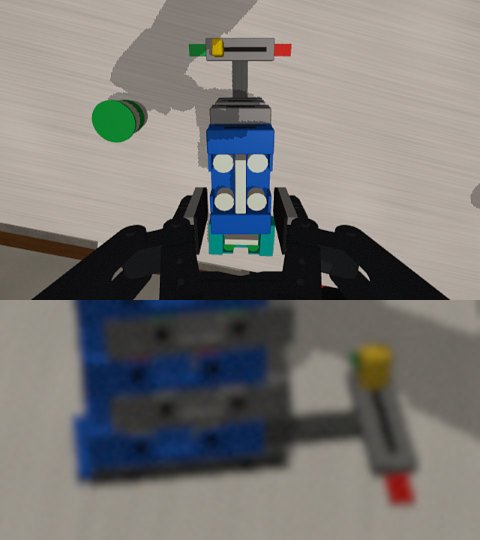

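The side crop shows all five trays stepped alternately and level, with the lock at green. I check the top tray's rib numerically and plan the move to the lock.

```bash
python3 - <<'E'
from h import *
d=shot('wrist'); h=cv2.cvtColor(d['pixels'],cv2.COLOR_RGB2HSV); m=(h[:,320,2]>170)&(h[:,320,1]<60)
v=[int(i) for i in np.where(np.diff(m.astype(int)))[0]]; print(v)
X=np.array([np.cos(DYAW),np.sin(DYAW)])
for r in v: print(r,((ray(d,320,r+.5,.226)-DECK)@X).round(4))
plan((.4529,-.2796),DYAW,.053)
E
```

```text
[26, 49, 213, 283, 319, 325, 330, 357]
26 -0.1837
49 -0.1671
213 -0.0276
283 0.0466
319 0.0892
325 0.0966
330 0.1029
357 0.1379
rz 0.000  tool x 0.1232 y -0.0413 z 0.3393 | yaw now 13.5 pos [ 0.5631 -0.2106  0.3923]
```

Top tray at deck x +9.5 mm. Now the lock: I grip it, push once more into the open stop to be sure, then slide it to red.

```bash
python3 -m jog '[{"linear":[0.031,-0.01,0],"delta_rot":[0,0,0],"jaw":0.5},{"linear":[0.031,-0.01,0],"delta_rot":[0,0,0],"jaw":0.5},{"linear":[0.031,-0.01,0],"delta_rot":[0,0,0],"jaw":0.5},{"linear":[0.03,-0.01,0],"delta_rot":[0,0,0],"jaw":0.5},{"linear":[0,0,0.04],"delta_rot":[0,0,0],"jaw":0.5},{"linear":[0,0,0.04],"delta_rot":[0,0,0],"jaw":0.5},{"linear":[0,0,0.04],"delta_rot":[0,0,0],"jaw":0.5},{"linear":[0,0,0.04],"delta_rot":[0,0,0],"jaw":0.5},{"linear":[0,0,0.04],"delta_rot":[0,0,0],"jaw":0.5},{"linear":[0,0,0],"delta_rot":[0,0,0],"jaw":0.5}]' 40
python3 -c "
from h import *
plan((.4529,-.2796),DYAW,.053)
d=shot('wrist'); h=cv2.cvtColor(d['pixels'],cv2.COLOR_RGB2HSV); H,S,V=cv2.split(h); m=(S>100)&(H>18)&(H<35)&(V>120)
m=m.astype(np.uint8);n,l,st,ce=cv2.connectedComponentsWithStats(m)
Y=np.array([-np.sin(DYAW),np.cos(DYAW)])
for i in range(1,n):
    if st[i,4]>100: q=ray(d,*ce[i],.05); print(ce[i],st[i],q,(q-DECK)@Y)
"
```

```text
t: 52.53
ee_pos: [0.4481, -0.2744, 0.1842]
tool_rot: [-0.118, 0.993, 0.006, -0.005]
ft_force: [-0.6, 0.5, -0.6]
width: 0.499
grip_force: 0.0
rz 0.000  tool x -0.0035 y -0.0062 z 0.1312 | yaw now 13.5 pos [ 0.4481 -0.2744  0.1842]
[141.29715762   5.97028424] [106   0  70  16 774] [ 0.34133152 -0.42568018] -0.157102200146696
[311.12375533 203.88335704] [300 188  24  32 703] [ 0.45319459 -0.27991128] -0.04147481414970507
```

```bash
python3 -m jog '[{"linear":[-0.003,-0.005,0.03],"delta_rot":[0,0,0],"jaw":0.5},{"linear":[0,0,0.04],"delta_rot":[0,0,0],"jaw":0.5},{"linear":[0,0,0.04],"delta_rot":[0,0,0],"jaw":0.5},{"linear":[0,0,0.02],"delta_rot":[0,0,0],"jaw":0.5},{"linear":[0,0,0],"delta_rot":[0,0,0],"jaw":0.5},{"linear":[0,0,0],"delta_rot":[0,0,0],"jaw":0.9},{"linear":[0,0,0],"delta_rot":[0,0,0],"jaw":0.9},{"linear":[0,0,0],"delta_rot":[0,0,0],"jaw":0.9},{"linear":[0,0,0],"delta_rot":[0,0,0],"jaw":0.9},{"linear":[0,0,0],"delta_rot":[0,0,0],"jaw":0.9}]' 40
python3 -m jog '[{"linear":[0,-0.004,0],"delta_rot":[0,0,0],"jaw":0.9},{"linear":[0,-0.002,0],"delta_rot":[0,0,0],"jaw":0.9},{"linear":[0,0,0],"delta_rot":[0,0,0],"jaw":0.9},{"linear":[0,0,0],"delta_rot":[0,0,0],"jaw":0.9},{"linear":[0,0,0],"delta_rot":[0,0,0],"jaw":0.9},{"linear":[0,0,0],"delta_rot":[0,0,0],"jaw":0.9},{"linear":[0,0,0],"delta_rot":[0,0,0],"jaw":0.9},{"linear":[0,0,0],"delta_rot":[0,0,0],"jaw":0.9},{"linear":[0,0,0],"delta_rot":[0,0,0],"jaw":0.9},{"linear":[0,0,0],"delta_rot":[0,0,0],"jaw":0.9}]'
```

```text
t: 53.42
ee_pos: [0.4572, -0.2789, 0.0652]
tool_rot: [-0.119, 0.993, 0.003, 0.001]
ft_force: [-2.0, 13.5, 4.5]
width: 0.226
grip_force: 40.0
t: 54.25
ee_pos: [0.4573, -0.2796, 0.0651]
tool_rot: [-0.12, 0.993, 0.008, 0.001]
ft_force: [-3.3, 27.2, 14.9]
width: 0.222
grip_force: 41.3
```

```bash
python3 -m jog '[{"linear":[0,0.01,0],"delta_rot":[0,0,0],"jaw":0.9},{"linear":[0,0.01,0],"delta_rot":[0,0,0],"jaw":0.9},{"linear":[0,0.01,0],"delta_rot":[0,0,0],"jaw":0.9},{"linear":[0,0.01,0],"delta_rot":[0,0,0],"jaw":0.9},{"linear":[0,0.01,0],"delta_rot":[0,0,0],"jaw":0.9},{"linear":[0,0.01,0],"delta_rot":[0,0,0],"jaw":0.9},{"linear":[0,0.01,0],"delta_rot":[0,0,0],"jaw":0.9},{"linear":[0,0.01,0],"delta_rot":[0,0,0],"jaw":0.9},{"linear":[0,0.006,0],"delta_rot":[0,0,0],"jaw":0.9},{"linear":[0,0,0],"delta_rot":[0,0,0],"jaw":0.9}]'
python3 -m jog '[{"linear":[0,0.004,0],"delta_rot":[0,0,0],"jaw":0.9},{"linear":[0,0.003,0],"delta_rot":[0,0,0],"jaw":0.9},{"linear":[0,0,0],"delta_rot":[0,0,0],"jaw":0.9},{"linear":[0,0,0],"delta_rot":[0,0,0],"jaw":0.9},{"linear":[0,0,0],"delta_rot":[0,0,0],"jaw":0.9},{"linear":[0,0,0],"delta_rot":[0,0,0],"jaw":0.9},{"linear":[0,0,0],"delta_rot":[0,0,0],"jaw":0.9},{"linear":[0,0,0],"delta_rot":[0,0,0],"jaw":0.9},{"linear":[0,0,0],"delta_rot":[0,0,0],"jaw":0.9},{"linear":[0,0,0],"delta_rot":[0,0,0],"jaw":0.9}]'
```

```text
t: 55.08
ee_pos: [0.4394, -0.2049, 0.0651]
tool_rot: [-0.118, 0.993, -0.002, 0.002]
ft_force: [-3.3, 1.9, 12.5]
width: 0.224
grip_force: 42.1
t: 55.92
ee_pos: [0.4383, -0.2002, 0.0652]
tool_rot: [-0.117, 0.993, -0.003, 0.002]
ft_force: [-3.2, -3.7, 9.1]
width: 0.222
grip_force: 41.8
```

```bash
python3 -m jog '[{"linear":[0,0.003,0],"delta_rot":[0,0,0],"jaw":0.9},{"linear":[0,0.003,0],"delta_rot":[0,0,0],"jaw":0.9},{"linear":[0,0,0],"delta_rot":[0,0,0],"jaw":0.9},{"linear":[0,0,0],"delta_rot":[0,0,0],"jaw":0.9},{"linear":[0,0,0],"delta_rot":[0,0,0],"jaw":0.9},{"linear":[0,0,0],"delta_rot":[0,0,0],"jaw":0.9},{"linear":[0,0,0],"delta_rot":[0,0,0],"jaw":0.9},{"linear":[0,0,0],"delta_rot":[0,0,0],"jaw":0.9},{"linear":[0,0,0],"delta_rot":[0,0,0],"jaw":0.9},{"linear":[0,0,0],"delta_rot":[0,0,0],"jaw":0.9}]'
```

```text
t: 56.75
ee_pos: [0.4383, -0.1994, 0.0652]
tool_rot: [-0.116, 0.993, -0.008, 0.002]
ft_force: [-3.1, -20.9, -3.3]
width: 0.222
grip_force: 40.6
```

At the locked stop (21 N, no further motion). I release, lift, check by measurement and hand in.

```bash
python3 -m jog '[{"linear":[0,0,0],"delta_rot":[0,0,0],"jaw":0.5},{"linear":[0,-0.005,0],"delta_rot":[0,0,0],"jaw":0.5},{"linear":[0,0,0],"delta_rot":[0,0,0],"jaw":0.5},{"linear":[0,0,0],"delta_rot":[0,0,0],"jaw":0.5},{"linear":[0,0,-0.03],"delta_rot":[0,0,0],"jaw":0.5},{"linear":[0,0,-0.04],"delta_rot":[0,0,0],"jaw":0.5},{"linear":[0,0,-0.04],"delta_rot":[0,0,0],"jaw":0.5},{"linear":[0,0,-0.04],"delta_rot":[0,0,0],"jaw":0.5},{"linear":[0,0,-0.04],"delta_rot":[0,0,0],"jaw":0.5},{"linear":[0,0,0],"delta_rot":[0,0,0],"jaw":0.5}]'
python3 -m jog '[{"linear":[0,0,0],"delta_rot":[0,0,0],"jaw":0.5},{"linear":[0,0,0],"delta_rot":[0,0,0],"jaw":0.5},{"linear":[0,0,0],"delta_rot":[0,0,0],"jaw":0.5},{"linear":[0,0,0],"delta_rot":[0,0,0],"jaw":0.5},{"linear":[0,0,0],"delta_rot":[0,0,0],"jaw":0.5},{"linear":[0,0,0],"delta_rot":[0,0,0],"jaw":0.5},{"linear":[0,0,0],"delta_rot":[0,0,0],"jaw":0.5},{"linear":[0,0,0],"delta_rot":[0,0,0],"jaw":0.5},{"linear":[0,0,0],"delta_rot":[0,0,0],"jaw":0.5},{"linear":[0,0,0],"delta_rot":[0,0,0],"jaw":0.5}]'
python3 -c "
from h import *
d=shot('wrist','w14.png'); h=cv2.cvtColor(d['pixels'],cv2.COLOR_RGB2HSV); H,S,V=cv2.split(h); m=((S>100)&(H>18)&(H<35)&(V>120)).astype(np.uint8)
n,l,st,ce=cv2.connectedComponentsWithStats(m)
Y=np.array([-np.sin(DYAW),np.cos(DYAW)])
for i in range(1,n):
    if st[i,4]>100: q=ray(d,*ce[i],.05); print(ce[i],q,(q-DECK)@Y)
"
```

```text
t: 57.58
ee_pos: [0.4394, -0.1982, 0.2605]
tool_rot: [-0.118, 0.993, -0.004, 0.005]
ft_force: [1.5, -0.9, 0.8]
width: 0.501
grip_force: 0.0
t: 58.42
ee_pos: [0.4364, -0.1969, 0.2522]
tool_rot: [-0.118, 0.993, 0.0, 0.0]
ft_force: [0.2, -0.3, 1.3]
width: 0.502
grip_force: 0.0
[87.49094859 10.64011586] [ 0.3371364  -0.43170088] -0.16197721510037372
[316.5 175.5] [ 0.4338243  -0.20225423] 0.03855847006247634
```

View pics/w14.png

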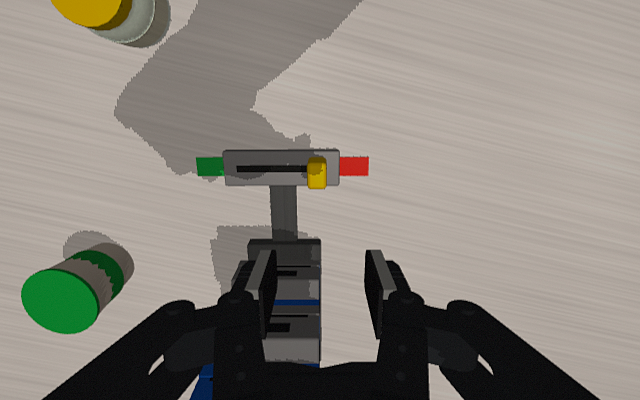

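The grip is at the red end (316,172), 80.0 mm from its open stop by measurement, and the pile is undisturbed.

```bash
python3 -c "
from workcell import close_job
print(close_job())"
```

```text
the job is handed in; nothing more can be done
None
```

I opened the lock, stacked all five trays in one stepped pile, slid the lock to its red end stop and handed the job in; the hand-in returned no verdict, but my camera measurements were within tolerance.

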